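Lever open a filter housing and bayonet-lock its cartridge

ROBOT

A 7-joint arm with a two-finger parallel gripper is mounted at the origin on the work surface. World frame = base frame: x ahead of the robot, y to its left, z up, the work surface at z = 0. Lengths are in m, angles in degrees, forces in N, time in s.
With the tool pointing down it reaches from about 0.425 to 0.875 m from the base axis. Payload 4.7 kg.
Tool frame: the origin (TCP) lies midway between the tips of the shut fingers; the grasp point (between the pads) lies 19 mm behind it (env.tcp_to_grasp is the distance from the TCP to the grasp point, in m); z points along the fingers, x is the direction in which the jaws open and shut, and the axes are right-handed (so a half turn about z gives the same grasp; the last joint's range is limited). The gripper opens to 87 mm and grips with 3 to 60 N. Pads are 19 mm wide; open, the fingers measure 117 mm over their backs; the gripper's body (75 mm by 190 mm) begins 51 mm behind the grasp point.
Start: joints at [72.027, 18.392, -4.016, 83.108, 1.295, 78.541, -3.26], TCP at [0.209, -0.615, 0.223] pointing down, gripper open.
Joint ranges: [-163.93, 163.93], [-17.29, 119.83], [-79.2, 71.16], [3.27, 140.29], [-89.18, 269.18], [5.43, 117.66], [-154.24, 154.24]. Speed limits (degrees/s): [147.25, 147.25, 180, 180, 180, 180, 180].

INTERFACE

Orientations are given as [roll, pitch, yaw] about the fixed x, y, z axes, in that order (R = Rz(yaw) Ry(pitch) Rx(roll)).
In Python, from cell import env, viewer gives the robot as it stands.
- The arm moves only by the shell command python3 -m pendant 'ROWS' [OPENING] [FORCE]. ROWS is JSON, a list of rows, each a list of 6 numbers: the shift along the tool's x, y, z each as a share of 0.1 m, from -1 to 1, then the turn, a rotation vector about the tool's x, y, z each as a share of 90 degrees, from -1 to 1. A call has exactly 8 rows; each row is the pose to reach, as a shift and turn from the pose commanded when the call began, along the tool's axes at that moment; what a row does not reach only later rows make up. A row lasts 1/8 s, in which the tool goes at most 62.5 mm and 10.7 degrees, less where a joint would pass 70% of its speed; a pose out of reach is approached as far as the arm can. A call with a number of a shift or a turn outside -1 to 1 is refused whole. A call with a gripper value outside its range is refused whole. OPENING is the finger opening in mm, from 0 to 87, set as the call begins (- or left out, the last holds). The fingers move at their own pace and stop on an object; FORCE is the grip in N (left out, the last holds). Time passes only in rows, so rows that repeat a pose let the fingers close, or fill a call up. It gives the time, the measured TCP pose, the force and the opening at its end, in the units of the state.
- env.get_obs(): the state, without advancing time (a new reading comes with each control period).
- viewer.read_camera(name): name is "scene" or "top"; returns a dict with "frame" (400x640x3 uint8, red, green, blue), "fx", "fy", "cx", "cy" (pixels), "k1" (the pictures are not rectified: a ray, as slopes to the right and down, at radius r is drawn at 1 + k1 r^2 times it, then the intrinsics apply), "view" (4x4, takes a point from world to camera coordinates). Camera axes: x right, y down, z forward; pixel columns grow to the right and rows downward; lengths in m; the calibration is good to about 2 mm. A picture is of the moment at which its call begins. There is no depth.
- env.sign_off(): hands the job in, once; it reports no verdict.
The state is a dict: "time_s": time; "qpos": joint angles; "joint_velocities": joint speeds; "effort": joint torques, N m; "tool_pos": TCP position; "tool_rot": TCP orientation; "force": force on the tool from outside, world axes, zero at the start; "wrist_torque": the same for the moment, N m; "grip_width": finger opening in m.
Only numpy, scipy, OpenCV 4.12 (cv2) and the standard library are available. Lean on these libraries where they do the work, as an engineer would, in place of code of your own. Each camera call takes 0.05 s, during which the arm holds its last target.

TASK

Lever open the hinged dust cover of the air-filter housing with the blade of the flat spatula tool (not with the fingers) and throw it right back; leave the spatula lying flat on the bench. Then fit the filter cartridge that belongs (the smaller of the two with a bar grip) into the socket: lugs through the slots, push down against the spring, and twist clockwise as far as the stop so that it stays locked. Leave the other things on the bench where they are.

Things in the scene. Friction and masses are not known exactly. Their poses are not given: they have to be found in the camera images.
- filter_housing: Fixed aluminium block 100 x 100 mm, top face 70 mm above the bench. Origin: on the vertical socket axis, at bench level; x points from the pry lip to the hinge (block spans x -52..+46, y -50..+50 mm), z up. Two cheeks 12 mm wide at y +-38..50 mm (x -40..+40), 6 mm higher than the top face, flank the cover and are flush with it.
- socket (a point): On the socket axis, level with the top face, under the cover: hole of radius 22 mm through a 5 mm thick dark steel collar with two opposite slots. A spring plate 14 mm below the top face pushes the cartridge up: 1.3 N at first touch, 0.25 N more per mm, 11 mm travel. Underside pushed 22 mm below the top face: lugs 3 mm clear under the collar. Locked and let go: underside 19 mm below.
- slot_end (a point): Outer end of one slot, 29 mm from the axis, level with the top face. Slots are 14 mm wide, on the line turned 60 degrees counter-clockwise (from above) from the housing's x axis, on both sides of the hole. Under the collar the lugs can turn only clockwise (from above), 60 degrees to a hard stop; the lug line and bar then lie along the housing's x axis.
- pry_gap (a point): Middle of the mouth of the blade gap at the front (-x) of the housing, at x -50 mm, 66.5 mm above the bench. The gap is 9 mm high, between a ledge (62 mm above the bench, x -50..-34 mm) and the cover's underside (71 mm); it reaches 13 mm in under the lip to a wall at x -34 mm. Too low for fingers.
- cover (a joint): Angle of the flat grey dust cover (87 x 70 x 5 mm, 50 g), 0 = closed over the socket, its underside 1 mm and its top 6 mm above the housing's top face; 2.5 rad = thrown fully back. Hinge line along the housing's y axis at x +42 mm, 73 mm above the bench. No catch or spring: it swings easily, falls shut by itself before upright and falls fully open by itself once past upright (about 1.7 rad).
- cover_lip (a point): Middle of the free lower edge of the cover (underside of the lip), at housing x -47 mm, 71 mm above the bench when closed; moves with the cover, 89 mm from the hinge line.
- spatula: Loose flat blade tool, 60 g, lying on the bench: black handle 80 long x 18 wide x 24 mm high; thin steel blade 16 wide x 2.5 mm thick reaching out 60 mm beyond the handle along +x, its mid-plane 12 mm above the handle's underside. Origin: under the handle's centre; x towards the blade tip, z up. It balances close to the handle's centre (some 9 mm towards the blade).
- blade_tip (a point): Middle of the blade's tip edge: 100 mm along x from the spatula's origin, 12 mm up.
- cartridge: The filter cartridge to fit (white plastic, 70 to 140 g, standing upright). Origin: centre of its underside, z up. Barrel radius 20 mm, tapering to 16 mm over its lowest 7 mm; disc of radius 23 mm at z 26..31 mm, upright bar grip on top 46 long (x) x 12 wide (y) x 32 high, z 31..63 mm. Two opposite lugs on its +x and -x sides, in line with the bar: 9 wide, 6 high (z 8..14 mm), reaching out to radius 26 mm. Half a turn makes no difference.
- big_cartridge: Bystander: white cartridge of the same shape but bigger (barrel radius 28 mm, bar 58 mm long, 73 mm high). Does not fit. Origin: centre of underside.
- plug: Bystander: white plug of barrel radius 20 mm without lugs, with a round knob (radius 13 mm) instead of a bar, 61 mm high. Origin: centre of underside.
- reagent_bottle: Bystander: clear bottle with blue cap, radius 27, 110 mm high. Origin: centre of underside.
- syringe: Bystander: syringe lying along its x axis, 135 mm long, 24 mm high. Origin: under its middle.
- wash_bottle: Bystander: white bottle with red cap, radius 33, 160 mm high. Origin: centre of underside.
- vial: Bystander: small glass vial with white cap, radius 11, 32 mm high. Origin: centre of underside.
- beaker: Bystander: empty glass beaker, radius 34, 85 mm high. Origin: centre of underside.
- jar: Bystander: amber jar with white cap, radius 32, 90 mm high. Origin: centre of underside.
Not all that is in view belongs to the job. Of the things shaped like the spatula, the black one is meant.

How it is judged:
By the outcome, as a careful person would: the job done as asked, in the order asked, and still so for the second after the job is handed in, with the robot touching nothing.
It also fails if it takes over 72 s, if anything falls off the work surface, if the arm or the gripper's body presses on something with over 40 N, if the wrist force passes 120 N, or if a joint passes its speed limit or range.

## Working session

There is one attempt and no reset: what is moved stays moved. The work goes in short steps, Python scripts to look and compute and a shell command to move; the robot and the scene stay as the last step left them, time stands still between calls to the robot, and variables do not carry over. Pictures are saved under pics/ and viewed, and the job is handed in when it is done.

```bash
ls; mkdir -p pics; python3 - <<'E'
from cell import env, viewer
import cv2
for n in("scene","top"):
    d=viewer.read_camera(n)
    cv2.imwrite(f"pics/{n}0.png",d["frame"][:,:,::-1])
    print(n,d["fx"],d["fy"],d["cx"],d["cy"],d["k1"]);print(d["view"].round(4).tolist())
o=env.get_obs();print(o)
print(env.tcp_to_grasp)
E
```

```text
pics
scene 448.3739374477785 448.3739374477785 317.4954925559828 200.1534410719358 -0.020278962505399536
[[0.7376, 0.6752, 0.0087, -0.4098], [0.414, -0.442, -0.7958, -0.1314], [-0.5335, 0.5906, -0.6055, 1.4056], [0.0, 0.0, 0.0, 1.0]]
top 418.1154617203159 418.1154617203159 321.72505044166456 197.82983386350475 -0.04230237428291261
[[-0.0136, -0.9999, -0.0046, 0.0303], [-0.982, 0.0143, -0.1884, 0.5286], [0.1884, 0.0019, -0.9821, 1.1248], [0.0, 0.0, 0.0, 1.0]]
{'time_s': 0.1, 'qpos': array([72.0274057 , 18.43376861, -4.01459603, 83.16674528,  1.29520258,
       78.54037907, -3.26140967]), 'joint_velocities': array([-0.09758516, -0.13328541,  0.15038999, -0.20676081, -0.05137791,
       -0.0056036 , -0.02327736]), 'effort': array([-9.40056962e-04, -4.92571807e+01, -4.06235782e-01, -3.13397419e+01,
       -6.42072642e-02,  3.94669280e-02,  5.78363597e-05]), 'tool_pos': array([ 0.20905036, -0.61495659,  0.22159281]), 'tool_rot': array([ 1.79994116e+02,  9.56565002e-02, -7.12200989e+01]), 'force': array([ 0.21111816, -0.40379006,  1.20832577]), 'wrist_torque': array([ 0.05546858, -0.00285821,  0.01365916]), 'grip_width': 0.08697830780472975}
0.0187
```

View pics/scene0.png

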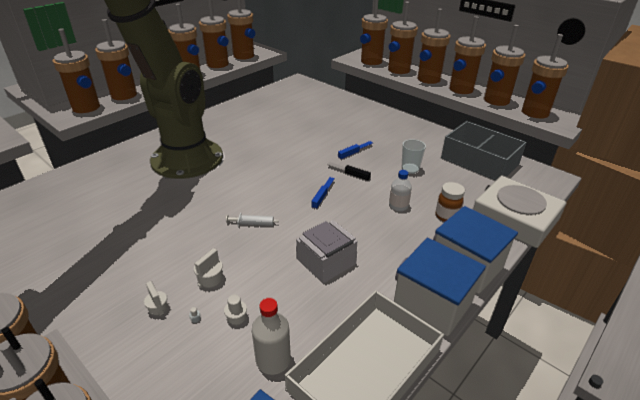

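View pics/top0.png

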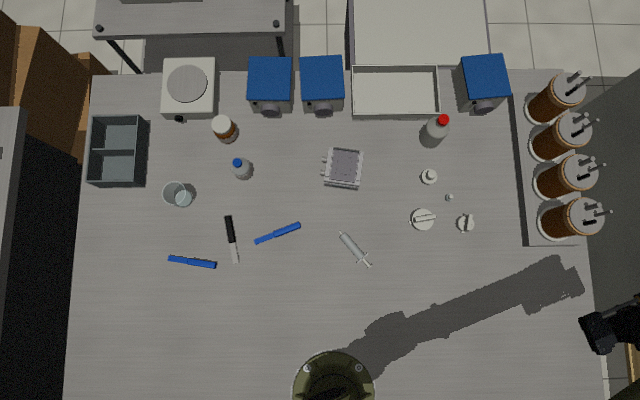

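```bash
cat > h.py <<'E'
import numpy as np, cv2
from cell import env, viewer
def cam(n):
    return viewer.read_camera(n)
def proj(d,P):
    P=np.atleast_2d(P); V=d["view"]; c=P@V[:3,:3].T+V[:3,3]
    s=c[:,:2]/c[:,2:]; r2=(s**2).sum(1,keepdims=True); s=s*(1+d["k1"]*r2)
    return s*[d["fx"],d["fy"]]+[d["cx"],d["cy"]]
def unproj(d,uv,z):
    uv=np.atleast_2d(np.array(uv,float)); t=(uv-[d["cx"],d["cy"]])/[d["fx"],d["fy"]]; s=t.copy()
    for _ in range(10): s=t/(1+d["k1"]*(s**2).sum(1,keepdims=True))
    V=d["view"]; R=V[:3,:3]; C=-R.T@V[:3,3]
    ray=np.c_[s,np.ones(len(s))]@R
    return C+ray*((z-C[2])/ray[:,2])[:,None]
def crop(d,c,w,h,k,name):
    x0,y0=int(c[0]-w/2),int(c[1]-h/2)
    f=d["frame"][max(y0,0):y0+h,max(x0,0):x0+w,::-1]
    cv2.imwrite("pics/"+name,cv2.resize(f,None,fx=k,fy=k,interpolation=cv2.INTER_CUBIC)); print(name,max(x0,0),max(y0,0),k)
def hz(x,y,yaw,P):
    a=np.radians(yaw);c,s=np.cos(a),np.sin(a);P=np.atleast_2d(np.array(P,float))
    return P@np.array([[c,s,0],[-s,c,0],[0,0,1]])+[x,y,0]
E
python3 - <<'E'
from h import *
t=cam("top");s=cam("scene")
crop(t,(343,167),70,60,10,"t_house.png")
crop(t,(240,240),80,60,10,"t_spat.png")
crop(t,(450,215),80,60,10,"t_cart.png")
crop(s,(328,250),80,70,8,"s_house.png")
crop(s,(345,175),90,70,8,"s_spat.png")
crop(s,(185,285),90,70,8,"s_cart.png")
E
```

```text
t_house.png 308 137 10
t_spat.png 200 210 10
t_cart.png 410 185 10
s_house.png 288 215 8
s_spat.png 300 140 8
s_cart.png 140 250 8
```

View pics/t_house.png

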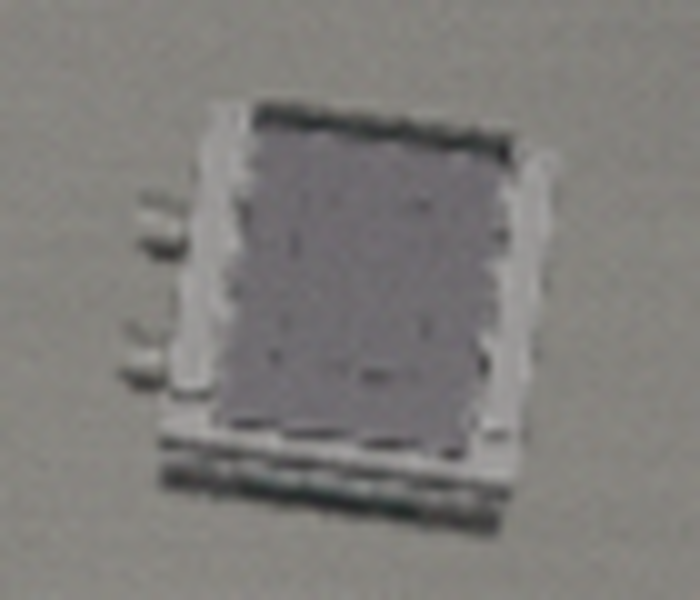

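View pics/t_spat.png

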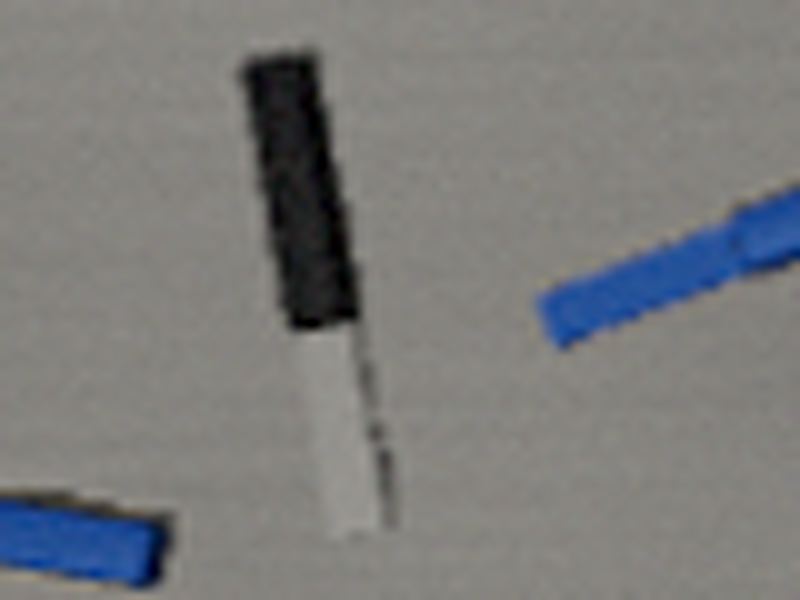

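View pics/t_cart.png

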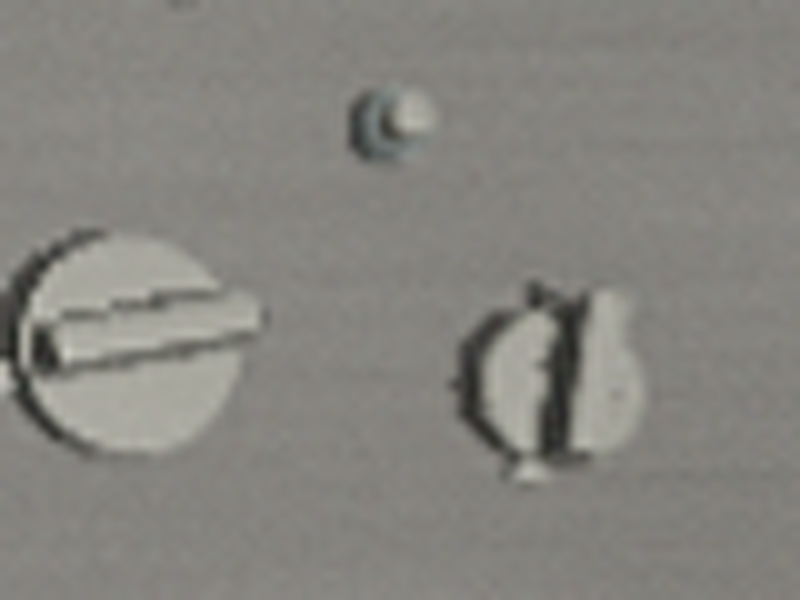

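View pics/s_house.png

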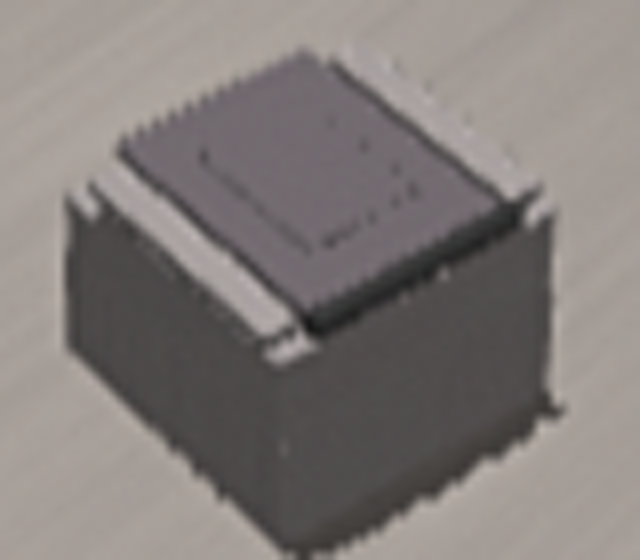

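View pics/s_spat.png

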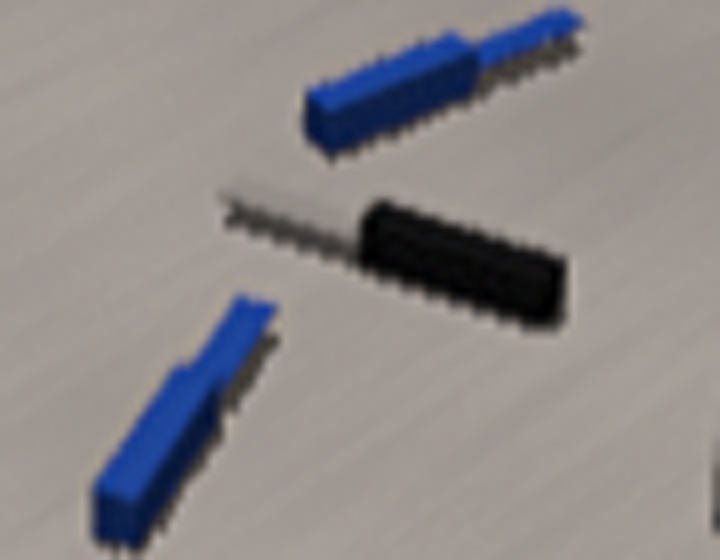

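View pics/s_cart.png

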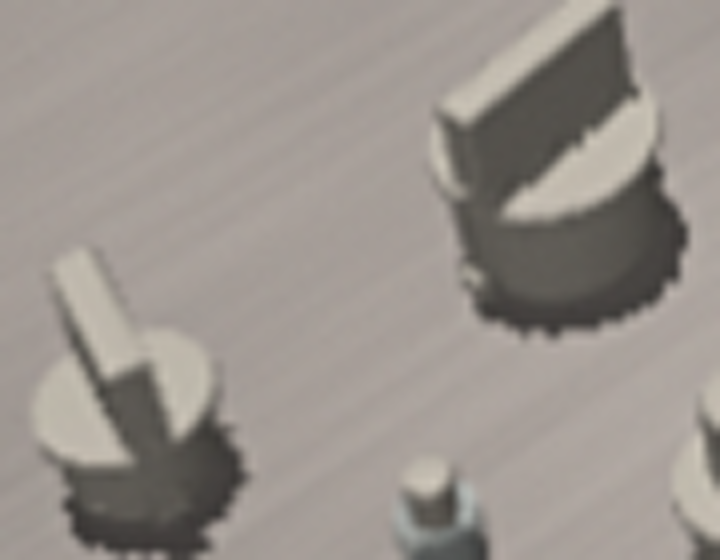

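```bash
cat > fit.py <<'E'
from h import *
from scipy.optimize import least_squares
t=cam("top");s=cam("scene")
def S(c,o,k): return [c[0]/k+o[0]-.5+.5/k,c[1]/k+o[1]-.5+.5/k]
so=(288,215);to=(308,137)
obs=[(s,(46,-50,0),S((292,553),so,8)),(s,(46,50,0),S((555,408),so,8)),(s,(-52,-50,0),S((70,347),so,8)),
(s,(-52,-50,70),S((68,193),so,8)),(s,(46,50,70),S((552,213),so,8)),(s,(46,-50,70),S((272,352),so,8)),
(t,(-52,50,70),S((160,440),to,10)),(t,(-52,-50,70),S((512,490),to,10)),
(t,(-40,50,76),S((168,388),to,10)),(t,(-40,-50,76),S((520,432),to,10)),(t,(40,50,76),S((212,103),to,10)),(t,(40,-50,76),S((558,150),to,10))]
def f(p): return np.concatenate([proj(d,hz(p[0],p[1],p[2],np.array(P)/1000))[0]-uv for d,P,uv in obs])
r=least_squares(f,[.55,-.05,-7],x_scale=[.01,.01,1],loss="soft_l1")
print(r.x.round(4));print(f(r.x).reshape(-1,2).round(2))
for d,n in((t,"top"),(s,"scene")):
    m=[i for i,o in enumerate(obs) if o[0] is d]
    def g(p):return np.concatenate([f(p)[2*i:2*i+2] for i in m])
    q=least_squares(g,r.x,x_scale=[.01,.01,1]);print(n,q.x.round(4))
# spatula: handle corners top z24, blade tip z 13.2
so=(300,140);to=(200,210)
obs=[(t,(-40,9,24),S((318,48),to,10)),(t,(-40,-9,24),S((244,65),to,10)),(t,(40,-9,24),S((287,328),to,10)),(t,(40,9,24),S((358,318),to,10)),
(t,(100,-8,13.2),S((332,542),to,10)),(t,(100,8,13.2),S((388,528),to,10)),
(s,(100,-8,13.2),S((220,195),so,8)),
(s,(-40,9,0),S((555,325),so,8)),(s,(-40,9,24),S((560,285),so,8)),(s,(40,9,24),S((365,243),so,8)),(s,(40,9,0),S((365,265),so,8)),(s,(-40,-9,24),S((567,258),so,8))]
r=least_squares(f,[.4,.2,-170],x_scale=[.01,.01,1],loss="soft_l1")
print("spat",r.x.round(4));print(f(r.x).reshape(-1,2).round(2))
for d,n in((t,"top"),(s,"scene")):
    m=[i for i,o in enumerate(obs) if o[0] is d]
    q=least_squares(g,r.x,x_scale=[.01,.01,1]);print(n,q.x.round(4))
# cartridge
so=(140,250);to=(410,185)
# bar top corners
obs=[(s,(23,-6,63),S((52,262),so,8)),(s,(23,6,63),S((88,250),so,8)),(s,(-23,6,63),S((148,360),so,8)),(s,(-23,-6,63),S((108,382),so,8)),
(t,(23,-6,63),S((632,293),to,10)),(t,(23,6,63),S((592,293),to,10))]
obs=obs[:4]
r=least_squares(f,[.4,-.3,90],x_scale=[.01,.01,1],loss="soft_l1")
print("cart",r.x.round(4));print(f(r.x).reshape(-1,2).round(2))
E
python3 fit.py
```

```text
[ 0.6214 -0.0406 -9.2974]
[[-1.92 -0.66]
 [-1.38 -2.28]
 [-0.14  0.4 ]
 [-0.52 -2.5 ]
 [ 0.89 -0.09]
 [ 1.07  2.  ]
 [-0.07 -1.39]
 [ 0.31 -1.24]
 [-0.24 -0.85]
 [ 0.26 -0.09]
 [-0.46  0.35]
 [ 0.18  0.67]]
top [ 0.6201 -0.0405 -8.9769]
scene [ 0.623  -0.0412 -9.4865]
spat [   0.4506    0.2877 -168.4647]
[[-1.65 -0.63]
 [-0.42 -1.01]
 [ 0.1   0.05]
 [-0.76 -0.3 ]
 [ 0.49 -0.34]
 [ 0.44 -0.14]
 [ 1.96 -2.43]
 [-1.41  1.29]
 [-1.4  -0.51]
 [-1.37 -3.19]
 [-1.72  0.78]
 [ 0.41 -0.07]]
top [   0.4496    0.286  -170.0097]
scene [   0.4536    0.2872 -161.8391]
cart [  0.4569  -0.3853 147.7976]
[[ 8.97 -2.31]
 [-1.62  0.3 ]
 [-9.64  3.5 ]
 [ 1.69 -0.45]]
```

```bash
cat >> h.py <<'E'
def box(x0,x1,y0,y1,z0,z1):
    v=np.array([[x,y,z] for x in(x0,x1) for y in(y0,y1) for z in(z0,z1)],float)/1000
    e=[(a,b) for a in range(8) for b in range(a+1,8) if bin(a^b).count("1")==1]
    return [(v[a],v[b]) for a,b in e]
def circ(r,z,n=48):
    a=np.linspace(0,2*np.pi,n+1);p=np.c_[r*np.cos(a),r*np.sin(a),0*a+z]/1000
    return list(zip(p[:-1],p[1:]))
HOUSE=box(-52,46,-50,50,0,70)+box(-40,40,38,50,70,76)+box(-40,40,-50,-38,70,76)+box(-47,42,-35,35,71,76)
SPAT=box(-40,40,-9,9,0,24)+box(40,100,-8,8,10.75,13.25)
CART=circ(16,0)+circ(20,7)+circ(23,26)+circ(23,31)+box(-23,23,-6,6,31,63)+box(20,26,-4.5,4.5,8,14)+box(-26,-20,-4.5,4.5,8,14)
def overlay(d,model,pose,c,w,h,k,name):
    x0,y0=int(c[0]-w/2),int(c[1]-h/2)
    f=cv2.resize(d["frame"][y0:y0+h,x0:x0+w,::-1],None,fx=k,fy=k,interpolation=cv2.INTER_CUBIC)
    for a,b in model:
        q=proj(d,hz(*pose,[a,b]));q=((q-[x0,y0]+.5)*k-.5).round().astype(int)
        cv2.line(f,tuple(map(int,q[0])),tuple(map(int,q[1])),(0,255,255),1)
    return f
def pair(model,pose,z,name,w=60,h=60,k=6):
    o=[]
    for n in("top","scene"):
        d=cam(n);c=proj(d,[pose[0],pose[1],z])[0]
        o.append(overlay(d,model,pose,c,w,h,k,name))
    cv2.imwrite("pics/"+name,np.hstack(o))
E
python3 - <<'E'
from h import *
pair(HOUSE,(.6214,-.0406,-9.2),.04,"o_h1.png")
pair(SPAT,(.450,.2865,-169),.01,"o_s1.png")
pair(CART,(.4569,-.3853,-10),.03,"o_c1.png")
E
```

```text
(no output)
```

View pics/o_h1.png

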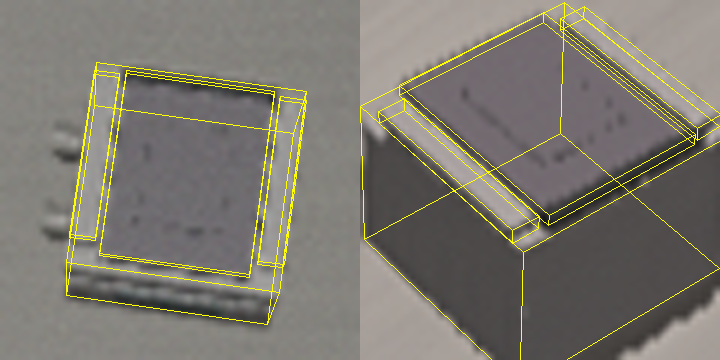

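View pics/o_s1.png

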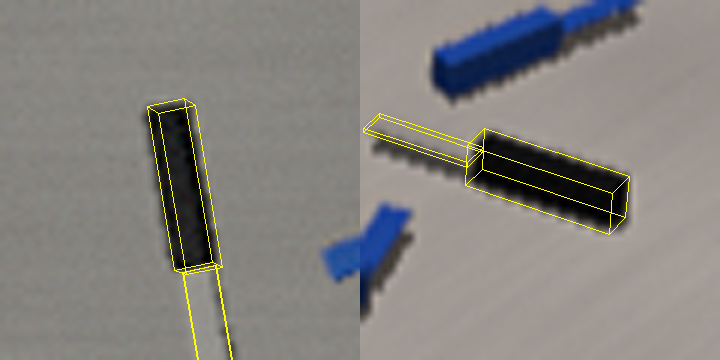

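View pics/o_c1.png

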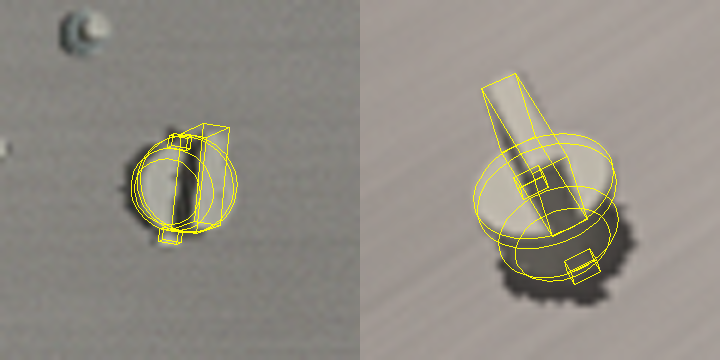

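```bash
cat >> h.py <<'E'
from scipy.optimize import minimize
from scipy.ndimage import map_coordinates
def refine(d,model,pose,zdim=None):
    g=cv2.cvtColor(d["frame"],cv2.COLOR_RGB2GRAY).astype(float)
    def score(p,sig,G):
        tot=0;n=0
        for a,b in model:
            m=max(4,int(np.linalg.norm(b-a)*1000/2))
            P=a+(b-a)*np.linspace(.05,.95,m)[:,None]
            q=proj(d,hz(*p,P));t=q[-1]-q[0];L=np.linalg.norm(t)
            if L<1e-6: continue
            t=t/L;nx,ny=-t[1],t[0]
            v=map_coordinates(G[0],[q[:,1],q[:,0]],order=1)*nx+map_coordinates(G[1],[q[:,1],q[:,0]],order=1)*ny
            tot+=np.abs(v).sum();n+=m
        return -tot/n
    p=np.array(pose,float)
    for sig in(2.0,1.2,.8):
        gs=cv2.GaussianBlur(g,(0,0),sig);G=(cv2.Sobel(gs,-1,1,0)/8,cv2.Sobel(gs,-1,0,1)/8)
        fun=lambda u:score(p0+u*np.array([.001,.001,.5]),sig,G)
        p0=p.copy();sp=2*sig
        S=np.array([[0,0,0],[sp,0,0],[0,sp,0],[0,0,sp]])
        r=minimize(fun,[0,0,0],method="Nelder-Mead",options=dict(initial_simplex=S,xatol=.01,fatol=1e-4))
        p=p0+r.x*np.array([.001,.001,.5])
    return p,r.fun
def seg(*pts): 
    P=np.array(pts,float)/1000; return list(zip(P[:-1],P[1:]))
E
cat > ref.py <<'E'
from h import *
t=cam("top");s=cam("scene")
hs=seg((-52,-50,70),(-52,-50,0),(46,-50,0),(46,50,0),(46,50,70))+seg((46,-50,0),(46,-50,70))+seg((-40,-50,76),(40,-50,76))+seg((-40,38,76),(40,38,76))+seg((-47,-35,76),(38,-35,76))
ht=seg((-40,50,76),(40,50,76))+seg((-40,-50,76),(40,-50,76))+seg((-47,35,76),(35,35,76))+seg((-47,-35,76),(35,-35,76))+seg((-52,50,70),(-52,-50,70))+seg((-47,-35,76),(-47,35,76))+seg((-52,50,0),(-52,-50,0))
for d,m in((t,ht),(s,hs)): print("house",refine(d,m,(.6205,-.0406,-9)))
st=seg((40,-9,24),(-40,-9,24),(-40,9,24),(40,9,24),(40,-9,24))+seg((40,-8,13.2),(100,-8,13.2),(100,8,13.2),(40,8,13.2))
ss=seg((40,9,0),(-40,9,0),(-40,9,24))+seg((-40,-9,24),(-40,-9,0))+seg((-40,9,0),(-40,-9,0))+seg((-40,-9,24),(40,-9,24),(40,9,24),(40,9,0))
for d,m in((t,st),(s,ss)): print("spat",refine(d,m,(.45,.2865,-169)))
ct=circ(23,31)+seg((-23,6,63),(23,6,63))
cs=circ(23,31)+seg((-23,6,63),(23,6,63),(23,-6,63),(-23,-6,63),(-23,6,63))
for d,m in((t,ct),(s,cs)): print("cart",refine(d,m,(.4569,-.3853,-8)))
E
python3 ref.py
```

```text
house (array([ 0.61846139, -0.04054699, -8.99652936]), np.float64(-12.594467243256453))
house (array([ 0.63173979, -0.04352301, -9.54181454]), np.float64(-17.309723671892517))
spat (array([   0.44876816,    0.28605772, -170.99287348]), np.float64(-21.37826071679594))
spat (array([   0.45199719,    0.28805419, -166.14848765]), np.float64(-38.70404922926634))
cart (array([  0.45387481,  -0.38509594, -12.21537693]), np.float64(-18.868611148767943))
cart (array([  0.45533329,  -0.38489433, -10.41704506]), np.float64(-11.96536319887809))
```

```bash
python3 - <<'E'
from h import *
pair(HOUSE,(.6195,-.0410,-9.2),.04,"o_h2.png",66,66,6)
pair(HOUSE,(.625,-.0420,-9.4),.04,"o_h3.png",66,66,6)
pair(CART,(.4545,-.385,-11),.03,"o_c2.png")
E
```

```text
(no output)
```

View pics/o_h2.png

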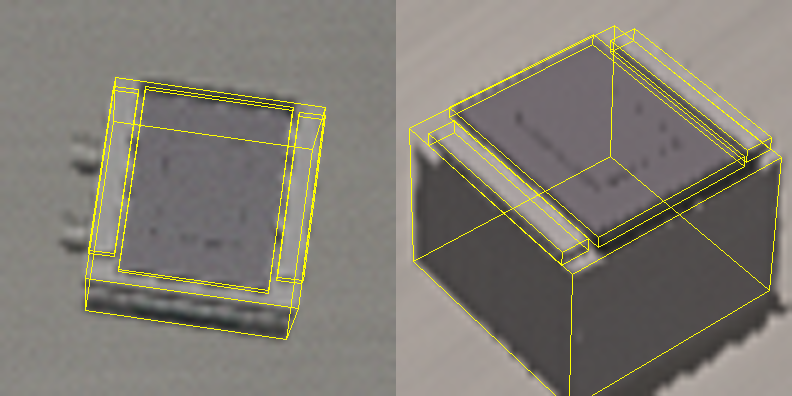

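View pics/o_h3.png

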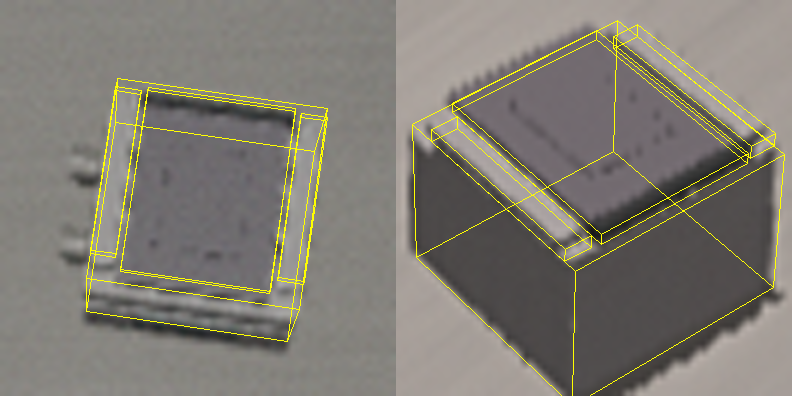

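View pics/o_c2.png

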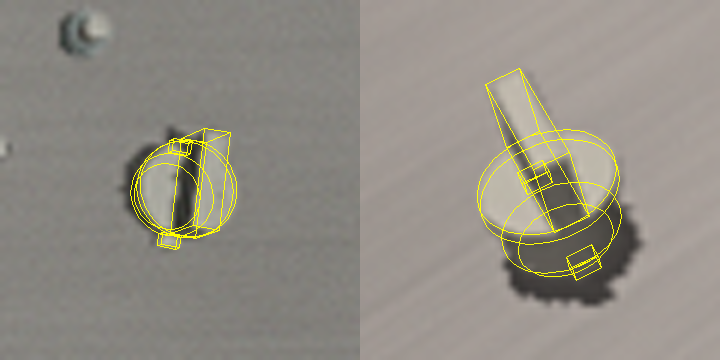

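```bash
cat > p.py <<'E'
# usage: p.py x y z yaw [tilt about tool x deg]  -> final row from the current measured pose
import sys
from cell import env
import numpy as np
from scipy.spatial.transform import Rotation as R
def st(v=True):
    o=env.get_obs()
    if v: print("t",round(o["time_s"],2),"pos",(o["tool_pos"]*1000).round(1),"rot",o["tool_rot"].round(1),"F",o["force"].round(1),"g",round(o["grip_width"]*1000,1),"q",o["qpos"].round(0))
    return o
def row(xyz,rpy):
    o=st()
    A=R.from_euler("xyz",o["tool_rot"],degrees=True)
    B=R.from_euler("xyz",rpy,degrees=True)
    s=A.inv().apply(np.array(xyz)-o["tool_pos"])/.1
    t=(A.inv()*B).as_rotvec(degrees=True)/90
    print("row",s.round(3),t.round(3),"turn",np.round(np.linalg.norm(t)*90,1))
if __name__=="__main__":
    a=list(map(float,sys.argv[1:]))
    if not a: st()
    elif len(a)==4: row(a[:3],[180,0,a[3]])
    else: row(a[:3],a[3:])
E
python3 p.py .271 -.488 .22 -71.2
```

```text
t 1.0 pos [ 209.2 -615.4  222.6] rot [180.   -0.  -71.2] F [ 0.2 -0.2 -0.2] g 87.1 q [72. 18. -4. 83.  1. 79. -3.]
row [-1.007 -0.995  0.026] [ 0. -0. -0.] turn 0.0
```

```bash
python3 -m pendant '[[-0.15,-0.15,0,0,0,0],[-0.3,-0.3,0,0,0,0],[-0.45,-0.45,0,0,0,0],[-0.6,-0.6,0,0,0,0],[-0.7,-0.7,0,0,0,0],[-0.8,-0.8,0,0,0,0],[-0.9,-0.9,0,0,0,0],[-1,-1,0,0,0,0]]' 60; python3 p.py .333 -.361 .22 -71.2
```

```text
time_s: 2.0
tool_pos: [0.272, -0.4879, 0.2226]
tool_rot: [180.0, -0.0, -71.2]
force: [0.5, 0.3, -0.5]
grip_width: 0.0599
t 2.0 pos [ 272.  -487.9  222.6] rot [180.   -0.  -71.2] F [ 0.5  0.3 -0.5] g 59.9 q [ 66.   8.  -8.  96.   1.  76. -14.]
row [-1.005 -0.986  0.025] [ 0. -0. -0.] turn 0.0
```

```bash
python3 -m pendant '[[-0.15,-0.15,0,0,0,0],[-0.3,-0.3,0,0,0,0],[-0.45,-0.45,0,0,0,0],[-0.6,-0.6,0,0,0,0],[-0.7,-0.7,0,0,0,0],[-0.8,-0.8,0,0,0,0],[-0.9,-0.9,0,0,0,0],[-1,-1,0,0,0,0]]'; python3 -m pendant '[[-0.15,-0.15,0,0,0,-0.04],[-0.3,-0.3,0,0,0,-0.08],[-0.45,-0.45,0,0,0,-0.12],[-0.6,-0.6,0,0,0,-0.16],[-0.7,-0.7,0,0,0,-0.2],[-0.8,-0.8,0,0,0,-0.25],[-0.9,-0.9,0,0,0,-0.29],[-1,-1,0,0,0,-0.33]]';python3 p.py .435 .284 .12 -80
```

```text
time_s: 3.0
tool_pos: [0.3345, -0.361, 0.2225]
tool_rot: [180.0, -0.0, -71.2]
force: [0.6, -0.2, 0.5]
grip_width: 0.0603
time_s: 4.0
tool_pos: [0.397, -0.2341, 0.2225]
tool_rot: [180.0, -0.0, -41.3]
force: [0.4, -0.1, -1.0]
grip_width: 0.0601
t 4.0 pos [ 397.  -234.1  222.5] rot [180.   -0.  -41.3] F [ 0.4 -0.1 -1. ] g 60.1 q [ 51.  -4. -22. 108.  -2.  76. -12.]
row [-3.135 -4.143  1.025] [ 0.   -0.    0.43] turn 38.7
```

```bash
python3 -m pendant '[[-0.07,-0.15,0,0,0,0],[-0.14,-0.3,0,0,0,0],[-0.21,-0.45,0,0,0,0],[-0.28,-0.6,0,0,0,0],[-0.35,-0.7,0,0,0,0],[-0.4,-0.8,0,0,0,0],[-0.45,-0.9,0,0,0,0],[-0.5,-1,0,0,0,0]]'; python3 -m pendant '[[-0.07,-0.15,0,0,0,0],[-0.14,-0.3,0,0,0,0],[-0.21,-0.45,0,0,0,0],[-0.28,-0.6,0,0,0,0],[-0.35,-0.7,0,0,0,0],[-0.4,-0.8,0,0,0,0],[-0.45,-0.9,0,0,0,0],[-0.5,-1,0,0,0,0]]';python3 -m pendant '[[-0.15,-0.15,0,0,0,0],[-0.3,-0.3,0,0,0,0],[-0.45,-0.45,0,0,0,0],[-0.6,-0.6,0,0,0,0],[-0.7,-0.7,0,0,0,0],[-0.8,-0.8,0,0,0,0],[-0.9,-0.9,0,0,0,0],[-1,-1,0,0,0,0]]'; python3 -m pendant '[[-0.15,-0.15,0,0,0,0.05],[-0.3,-0.3,0,0,0,0.1],[-0.45,-0.45,0.1,0,0,0.15],[-0.6,-0.6,0.3,0,0,0.2],[-0.7,-0.7,0.5,0,0,0.25],[-0.8,-0.8,0.7,0,0,0.31],[-0.9,-0.9,0.85,0,0,0.37],[-1,-1,1,0,0,0.43]]';python3 p.py .435 .284 .05 -80; cat > look.py <<'E'
import sys
from h import *
n,x,y,w,h,k,name=sys.argv[1],*map(int,sys.argv[2:7]),sys.argv[7]
crop(cam(n),(x,y),w,h,k,name)
E
python3 look.py top 240 220 80 60 10 ts1.png
```

```text
time_s: 5.0
tool_pos: [0.4257, -0.1262, 0.2226]
tool_rot: [180.0, -0.0, -41.5]
force: [-0.7, -0.0, -0.1]
grip_width: 0.0598
time_s: 6.0
tool_pos: [0.4546, -0.0182, 0.2225]
tool_rot: [180.0, -0.0, -41.5]
force: [-0.5, 0.2, 0.8]
grip_width: 0.0596
time_s: 7.0
tool_pos: [0.4458, 0.1231, 0.2225]
tool_rot: [180.0, -0.0, -41.5]
force: [0.5, 0.0, 0.0]
grip_width: 0.0601
time_s: 8.0
tool_pos: [0.4371, 0.2643, 0.1219]
tool_rot: [180.0, 0.0, -80.4]
force: [-0.2, -0.7, 1.1]
grip_width: 0.0602
t 8.0 pos [437.1 264.3 121.9] rot [180.    0.  -80.4] F [-0.2 -0.7  1.1] g 60.2 q [  17.   12.  -56.  108.   11.   65. -123.]
row [-0.197 -0.012  0.719] [ 0.     0.    -0.005] turn 0.4
ts1.png 200 190 10
```

View pics/ts1.png

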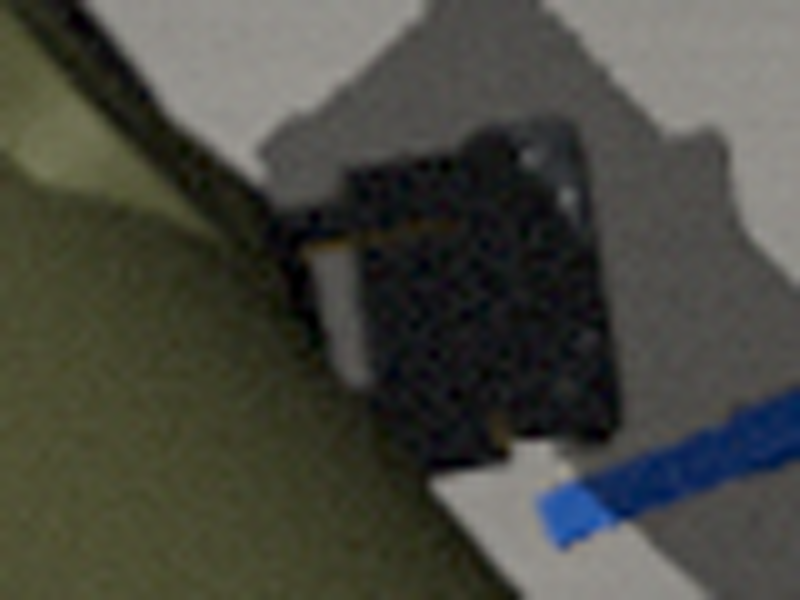

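```bash
python3 - <<'E'
from h import *
t=cam("top")
print(unproj(t,[[254,240],[256,244],[216,263],[217,268]],.012).round(3), unproj(t,[[225,215.7],[236,263]],.02).round(3))
E
python3 p.py .435 .2855 .05 -80.5
```

```text
[[0.417 0.218 0.012]
 [0.405 0.212 0.012]
 [0.353 0.325 0.012]
 [0.339 0.322 0.012]] [[0.487 0.301 0.02 ]
 [0.352 0.266 0.02 ]]
t 8.1 pos [435.6 264.9 121.2] rot [ 1.798e+02  1.000e-01 -8.010e+01] F [-0.8  0.1  0.2] g 60.2 q [  17.   12.  -56.  108.   11.   65. -123.]
row [-0.203 -0.032  0.712] [0.002 0.001 0.005] turn 0.5
```

```bash
python3 -m pendant '[[-0.1,-0.02,0.1,0,0,0],[-0.2,-0.03,0.3,0,0,0],[-0.2,-0.03,0.45,0,0,0],[-0.2,-0.03,0.6,0,0,0],[-0.2,-0.03,0.7,0,0,0],[-0.2,-0.03,0.8,0,0,0],[-0.2,-0.03,0.9,0,0,0],[-0.2,-0.03,0.9,0,0,0]]'; python3 p.py .435 .2855 .005 -80.5;python3 look.py scene 345 170 80 60 10 ss1.png
```

```text
time_s: 9.1
tool_pos: [0.4362, 0.2834, 0.0317]
tool_rot: [179.9, -0.0, -80.2]
force: [-0.2, 0.4, -0.5]
grip_width: 0.0598
t 9.1 pos [436.2 283.4  31.7] rot [179.9  -0.  -80.2] F [-0.2  0.4 -0.5] g 59.8 q [  10.   21.  -52.  112.   20.   57. -132.]
row [-0.023  0.008  0.267] [ 0.001 -0.     0.003] turn 0.3
ss1.png 305 140 10
```

View pics/ss1.png

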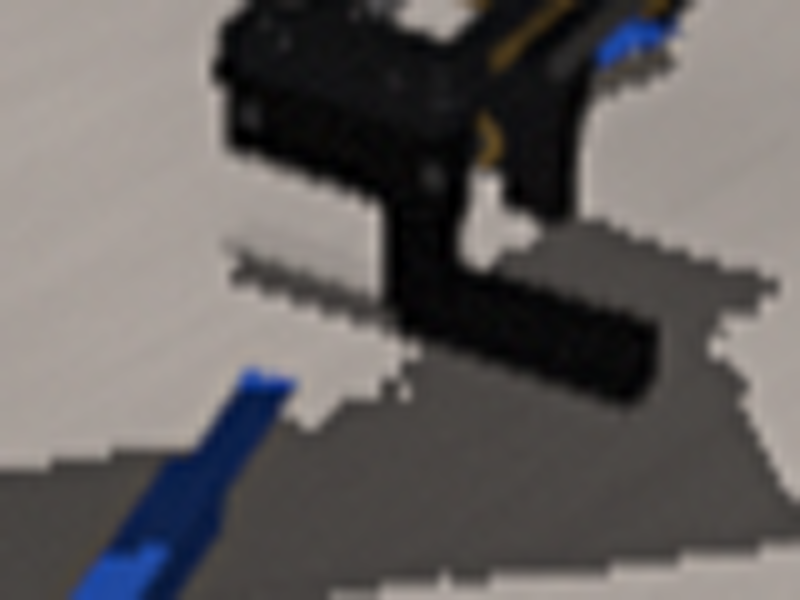

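```bash
python3 -m pendant '[[-0.02,0,0.05,0,0,0],[-0.02,0,0.1,0,0,0],[-0.02,0,0.15,0,0,0],[-0.02,0,0.2,0,0,0],[-0.02,0,0.24,0,0,0],[-0.02,0,0.26,0,0,0],[-0.02,0,0.26,0,0,0],[-0.02,0,0.26,0,0,0]]'; python3 -m pendant '[[0,0,0,0,0,0],[0,0,0,0,0,0],[0,0,0,0,0,0],[0,0,0,0,0,0],[0,0,0,0,0,0],[0,0,0,0,0,0],[0,0,0,0,0,0],[0,0,0,0,0,0]]' 0 30;python3 p.py
```

```text
time_s: 10.15
tool_pos: [0.4365, 0.2858, 0.0066]
tool_rot: [-180.0, -0.0, -80.2]
force: [-0.5, -0.9, 0.7]
grip_width: 0.06
time_s: 11.15
tool_pos: [0.4364, 0.2858, 0.0065]
tool_rot: [-180.0, -0.0, -80.2]
force: [-0.3, -0.3, 0.1]
grip_width: 0.0178
t 11.15 pos [436.4 285.8   6.5] rot [-180.    -0.   -80.2] F [-0.3 -0.3  0.1] g 17.8 q [   8.   24.  -51.  112.   23.   54. -134.]
```

```bash
python3 -m pendant '[[0,0,-0.15,0,0,0],[0,0,-0.3,0,0,0],[0.1,0,-0.45,0,0,-0.05],[0.3,0,-0.6,0,0,-0.12],[0.5,0,-0.7,0,0,-0.2],[0.7,0,-0.8,0,0,-0.3],[0.85,0,-0.9,0,0,-0.4],[1,0,-1,0,0,-0.5]]'; python3 p.py .4615 -.0154 .13 80.8; python3 p.py .46 .08 .13 30;
```

```text
time_s: 12.15
tool_pos: [0.4538, 0.1868, 0.1079]
tool_rot: [-180.0, -0.1, -34.9]
force: [0.5, -0.1, -0.8]
grip_width: 0.0178
t 12.15 pos [453.8 186.8 107.9] rot [-1.80e+02 -1.00e-01 -3.49e+01] F [ 0.5 -0.1 -0.8] g 17.8 q [ 35.  12. -65. 112.  12.  64. -70.]
row [ 1.221  1.614 -0.22 ] [ 1.000e-03 -1.000e-03 -1.286e+00] turn 115.7
t 12.15 pos [453.8 186.8 107.9] rot [-1.80e+02 -1.00e-01 -3.49e+01] F [ 0.5 -0.1 -0.8] g 17.8 q [ 35.  12. -65. 112.  12.  64. -70.]
row [ 0.662  0.84  -0.22 ] [ 0.    -0.001 -0.721] turn 64.9
```

```bash
python3 -m pendant '[[0.1,0.12,-0.03,0,0,-0.09],[0.2,0.24,-0.06,0,0,-0.18],[0.3,0.36,-0.1,0,0,-0.27],[0.4,0.48,-0.14,0,0,-0.36],[0.5,0.6,-0.18,0,0,-0.45],[0.6,0.75,-0.2,0,0,-0.54],[0.7,0.9,-0.22,0,0,-0.63],[0.75,1,-0.22,0,0,-0.72]]'; python3 p.py .4615 -.0154 .11 80.8;
```

```text
time_s: 13.15
tool_pos: [0.4574, 0.0614, 0.1294]
tool_rot: [179.9, -0.0, 29.8]
force: [0.2, 0.6, -0.5]
grip_width: 0.0173
t 13.15 pos [457.4  61.4 129.4] rot [179.9  -0.   29.8] F [ 0.2  0.6 -0.5] g 17.3 q [ 63.   5. -75. 114.   5.  65.  16.]
row [-0.346  0.687  0.196] [ 0.001  0.    -0.567] turn 51.0
```

```bash
python3 -m pendant '[[0,0,0,0,0,-0.06],[0,0,0,0,0,-0.12],[0,0,0,0,0,-0.18],[0,0,0,0,0,-0.24],[-0.05,0.1,0,0,0,-0.3],[-0.1,0.2,0,0,0,-0.36],[-0.15,0.3,0,0,0,-0.42],[-0.2,0.4,0,0,0,-0.48]]'; python3 p.py .4615 -.0154 .11 80.8;
```

```text
time_s: 14.15
tool_pos: [0.4596, 0.0174, 0.1293]
tool_rot: [179.9, 0.1, 73.0]
force: [-1.1, 0.5, -0.6]
grip_width: 0.0177
t 14.15 pos [459.6  17.4 129.3] rot [1.799e+02 1.000e-01 7.300e+01] F [-1.1  0.5 -0.6] g 17.7 q [ 70.   5. -76. 114.   5.  65.  64.]
row [-0.308  0.114  0.194] [ 0.001  0.001 -0.087] turn 7.8
```

```bash
python3 -m pendant '[[-0.04,0.01,0.02,0,0,-0.01],[-0.1,0.03,0.05,0,0,-0.02],[-0.15,0.05,0.08,0,0,-0.04],[-0.2,0.07,0.11,0,0,-0.06],[-0.25,0.09,0.14,0,0,-0.07],[-0.3,0.11,0.17,0,0,-0.08],[-0.31,0.11,0.19,0,0,-0.09],[-0.31,0.11,0.19,0,0,-0.09]]'; python3 p.py .4615 -.0154 .11 80.8;python3 look.py top 330 200 110 80 7 t3.png;python3 look.py scene 330 210 110 80 7 s3.png
```

```text
time_s: 15.15
tool_pos: [0.4606, -0.0151, 0.1094]
tool_rot: [-180.0, -0.0, 80.9]
force: [-0.2, -0.9, 0.3]
grip_width: 0.0177
t 15.15 pos [460.6 -15.1 109.4] rot [-180.    -0.    80.9] F [-0.2 -0.9  0.3] g 17.7 q [ 71.   8. -75. 115.   9.  63.  73.]
row [-0.001  0.01  -0.006] [-0.    -0.     0.001] turn 0.1
t3.png 275 160 7
s3.png 275 170 7
```

View pics/t3.png

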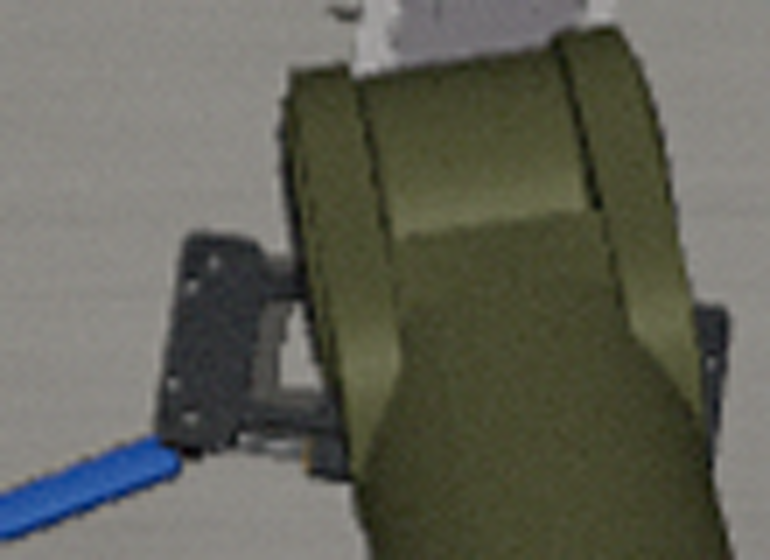

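View pics/s3.png

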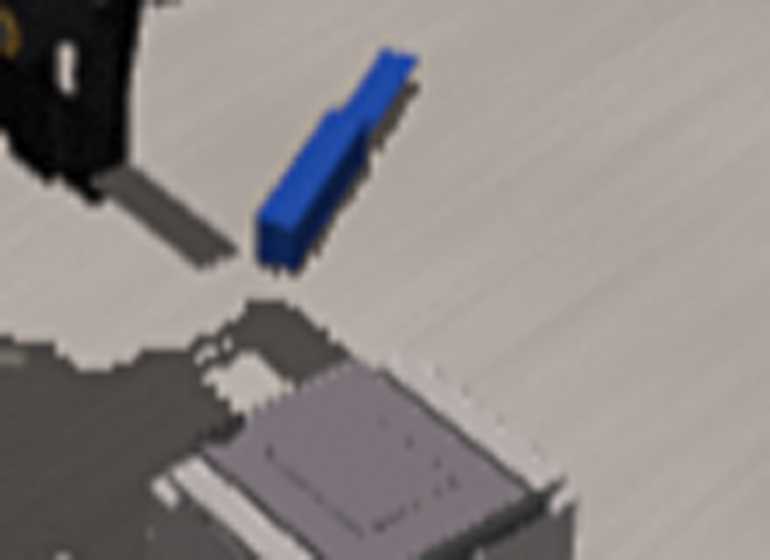

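```bash
python3 - <<'E'
from h import *
s=cam("scene")
q=np.array([[237,249],[204,268],[118,165],[95,185]])/7+[275,170]-.43
P=unproj(s,q,.116);print(P.round(4))
tip=P[:2].mean(0)
o=env.get_obs();print("tip rel tcp",(tip-o["tool_pos"]).round(4))
H=np.array([.6195,-.041]);a=np.radians(-9.2);u=np.array([np.cos(a),np.sin(a)]);v=np.array([-u[1],u[0]])
for p in(P[0],P[1],tip,o["tool_pos"]): print(((p[:2]-H)@u*1000).round(1),((p[:2]-H)@v*1000).round(1))
print("blade dir",np.degrees(np.arctan2(*(P[0]-P[2])[1::-1])),np.degrees(np.arctan2(*(P[1]-P[3])[1::-1])))
E
```

```text
[[ 0.5454 -0.0213  0.116 ]
 [ 0.5444 -0.0359  0.116 ]
 [ 0.4838 -0.0151  0.116 ]
 [ 0.4862 -0.0285  0.116 ]]
tip rel tcp [ 0.0841 -0.0135  0.0064]
-76.3 7.6
-74.9 -7.0
-75.6 0.3
-160.8 0.2
blade dir -5.696093005870006 -7.32572454759104
```

```bash
python3 -m pendant '[[0,0,0.1,0,0,0],[0,0,0.2,0,0,0],[0,0,0.3,0,0,0],[0,0,0.4,0,0,0],[0,0,0.48,0,0,0],[0,0.05,0.48,0,0,0],[0,0.1,0.48,0,0,0],[0,0.15,0.48,0,0,0]]'; python3 p.py;python3 look.py scene 325 210 80 60 10 s4.png
```

```text
time_s: 16.3
tool_pos: [0.4764, -0.0178, 0.0619]
tool_rot: [179.9, 0.0, 80.9]
force: [0.5, -0.3, -0.0]
grip_width: 0.0173
t 16.3 pos [476.4 -17.8  61.9] rot [179.9   0.   80.9] F [ 0.5 -0.3 -0. ] g 17.3 q [ 62.  17. -69. 116.  19.  59.  65.]
s4.png 285 180 10
```

View pics/s4.png

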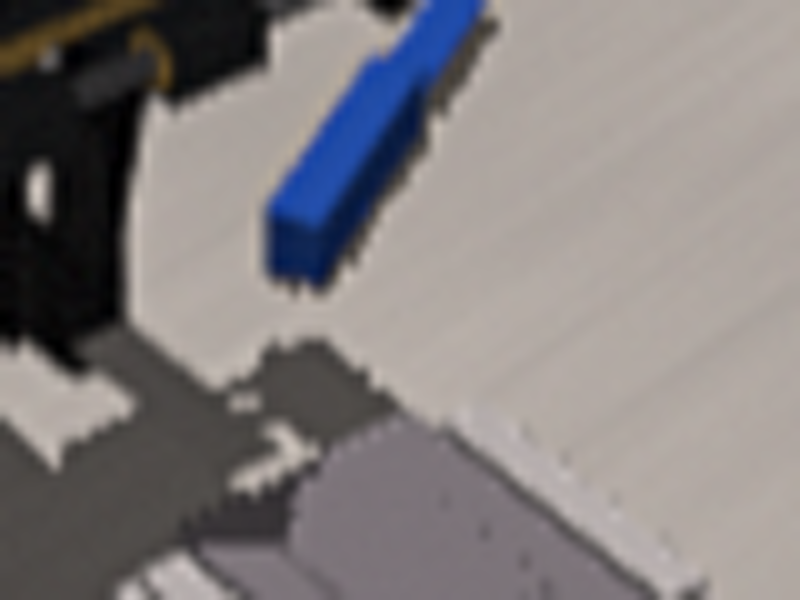

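```bash
python3 -m pendant '[[0,0.04,0.005,0,0,0],[0,0.08,0.005,0,0,0],[0,0.12,0.005,0,0,0],[0,0.15,0.005,0,0,0],[0,0.18,0.005,0,0,0],[0,0.2,0.005,0,0,0],[0,0.22,0.005,0,0,0],[0,0.22,0.005,0,0,0]]'; python3 p.py;python3 look.py scene 325 225 80 60 10 s5.png
```

```text
time_s: 17.35
tool_pos: [0.4973, -0.0212, 0.061]
tool_rot: [180.0, -0.0, 80.9]
force: [0.1, 0.7, 0.6]
grip_width: 0.0179
t 17.35 pos [497.3 -21.2  61. ] rot [180.   -0.   80.9] F [0.1 0.7 0.6] g 17.9 q [ 58.  20. -66. 113.  21.  60.  63.]
s5.png 285 195 10
```

View pics/s5.png

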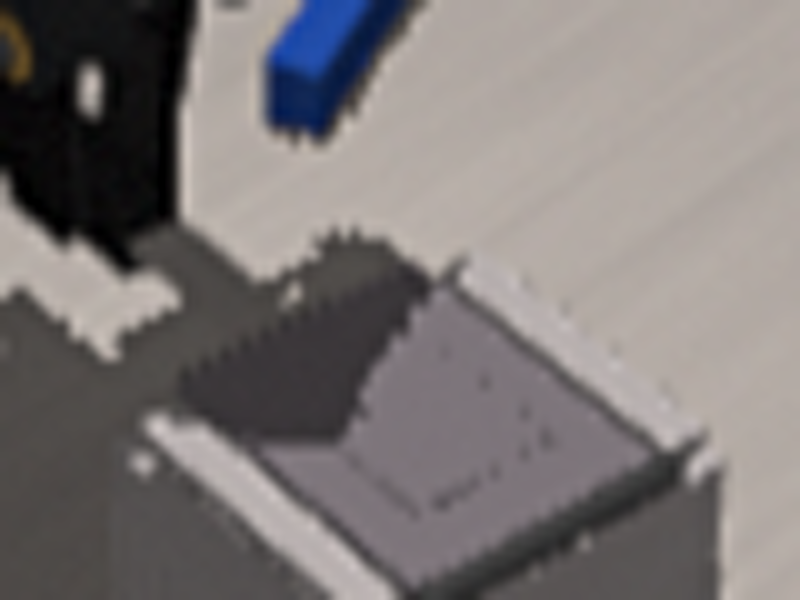

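```bash
python3 -m pendant '[[0,0.01,-0.135,0,0,0],[0,0.03,-0.24,0,0,0],[0,0.07,-0.34,0,0,0],[0,0.13,-0.43,0,0,0],[0,0.19,-0.51,0,0,0],[0,0.26,-0.58,0,0,0],[0,0.35,-0.645,0,0,0],[0,0.44,-0.69,0,0,0]]'; python3 p.py;python3 look.py scene 325 210 100 75 8 s6.png
```

```text
time_s: 18.4
tool_pos: [0.5415, -0.0282, 0.1304]
tool_rot: [180.0, -0.0, 80.9]
force: [0.2, -0.3, -0.9]
grip_width: 0.0178
t 18.4 pos [541.5 -28.2 130.4] rot [180.   -0.   80.9] F [ 0.2 -0.3 -0.9] g 17.8 q [ 57.  21. -67. 104.  21.  69.  65.]
s6.png 275 172 8
```

View pics/s6.png

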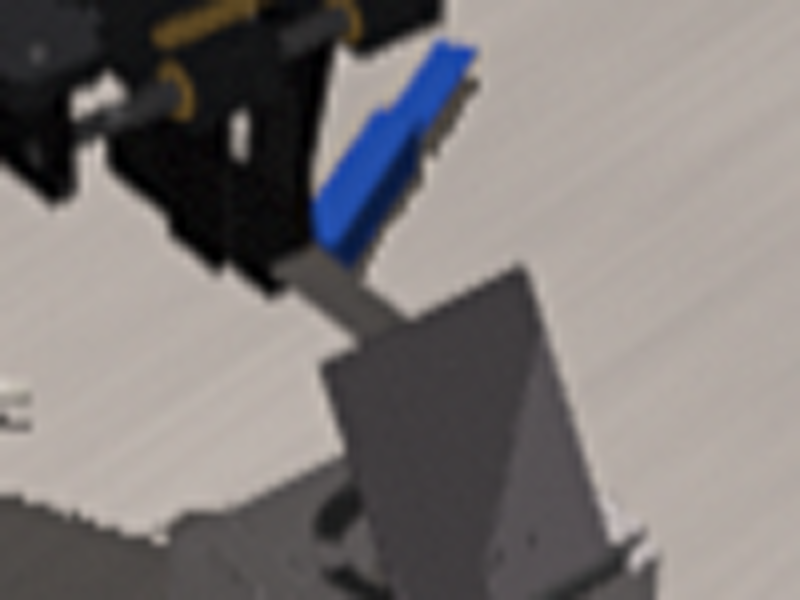

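```bash
python3 -m pendant '[[0,0.09,-0.035,0,0,0],[0,0.19,-0.06,0,0,0],[0,0.25,-0.067,0,0,0],[0,0.34,-0.07,0,0,0],[0,0.42,-0.063,0,0,0],[0,0.5,-0.05,0,0,0],[0,0.57,-0.03,0,0,0],[0,0.64,0,0,0,0]]'; python3 p.py;python3 look.py scene 335 220 100 75 8 s7.png
```

```text
time_s: 19.45
tool_pos: [0.6044, -0.0384, 0.1298]
tool_rot: [180.0, 0.0, 80.9]
force: [0.6, 0.4, 0.3]
grip_width: 0.0177
t 19.45 pos [604.4 -38.4 129.8] rot [180.    0.   80.9] F [0.6 0.4 0.3] g 17.7 q [ 49.  29. -62.  95.  27.  72.  63.]
s7.png 285 182 8
```

View pics/s7.png

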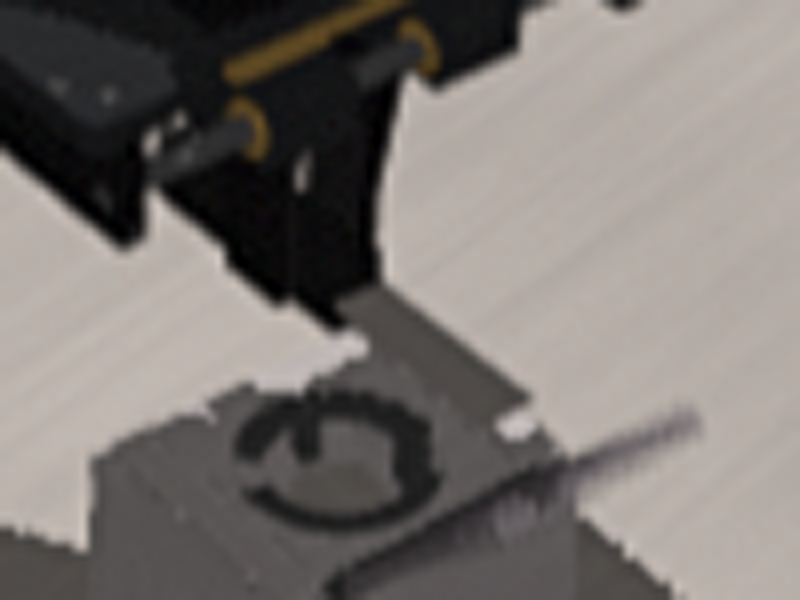

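```bash
python3 - <<'E'
from h import *
t=cam("top")
for n,uv,z in(("big",(421,222),.0),("plug",(426,180),0),("syr1",(341,232),.012),("syr2",(371,267),.012),("vial",(447,198),0),("blue",(300,225),.012),("wash",(435,135),0)): print(n,unproj(t,uv,z)[0].round(3))
cv2.imwrite("pics/t8.png",t["frame"][100:300,200:520,::-1].repeat(2,0).repeat(2,1))
E
python3 p.py .51 -.15 .15 80.8
```

```text
big [ 0.463 -0.264  0.   ]
plug [ 0.588 -0.287  0.   ]
syr1 [ 0.436 -0.031  0.012]
syr2 [ 0.336 -0.113  0.012]
vial [ 0.533 -0.345  0.   ]
blue [0.458 0.086 0.012]
wash [ 0.727 -0.323  0.   ]
t 19.55 pos [604.2 -38.4 129.5] rot [-180.    -0.    80.9] F [-0.1 -0.1 -1.1] g 17.8 q [ 49.  29. -62.  95.  27.  72.  63.]
row [-1.251 -0.754 -0.205] [-0.    -0.     0.001] turn 0.1
```

View pics/t8.png

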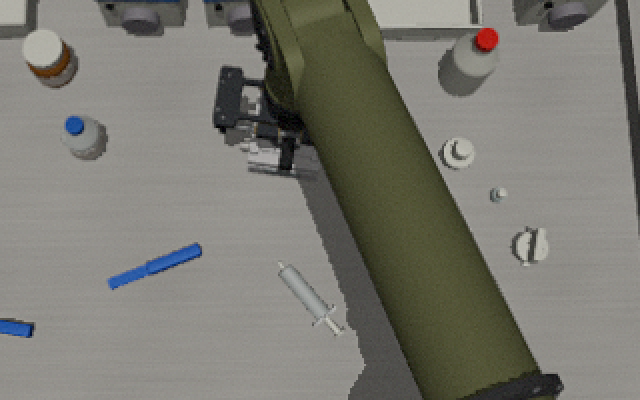

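```bash
python3 -m pendant '[[-0.15,-0.13,0,0,0,0],[-0.3,-0.26,0,0,0,0],[-0.45,-0.4,0,0,0,0],[-0.6,-0.52,0,0,0,0],[-0.7,-0.6,0,0,0,0],[-0.8,-0.7,0.1,0,0,0],[-0.9,-0.8,0.2,0,0,0],[-1,-0.87,0.3,0,0,0]]'; python3 p.py .5 -.138 .0085 80.8
```

```text
time_s: 20.55
tool_pos: [0.501, -0.1236, 0.099]
tool_rot: [-180.0, 0.0, 80.9]
force: [-0.2, 0.3, -1.3]
grip_width: 0.0176
t 20.55 pos [ 501.  -123.6   99. ] rot [-180.     0.    80.9] F [-0.2  0.3 -1.3] g 17.6 q [ 69.  19. -67. 109.  20.  65.  76.]
row [-0.143  0.014  0.905] [-0.001  0.     0.001] turn 0.1
```

```bash
python3 -m pendant '[[-0.05,0,0.1,0,0,0],[-0.1,0.01,0.2,0,0,0],[-0.14,0.01,0.35,0,0,0],[-0.14,0.01,0.5,0,0,0],[-0.14,0.01,0.65,0,0,0],[-0.14,0.01,0.78,0,0,0],[-0.14,0.01,0.86,0,0,0],[-0.14,0.01,0.9,0,0,0]]'; python3 p.py .5 -.138 .007 80.8
```

```text
time_s: 21.55
tool_pos: [0.5008, -0.137, 0.0096]
tool_rot: [-180.0, -0.0, 80.9]
force: [0.4, 0.3, 0.3]
grip_width: 0.0179
t 21.55 pos [ 500.8 -137.     9.6] rot [-180.    -0.    80.9] F [0.4 0.3 0.3] g 17.9 q [ 64.  27. -60. 112.  28.  56.  71.]
row [-0.011 -0.007  0.026] [-0.    -0.     0.001] turn 0.1
```

```bash
python3 -m pendant '[[0,0,0.01,0,0,0],[0,0,0.02,0,0,0],[0,0,0.03,0,0,0],[0,0,0.03,0,0,0],[0,0,0.03,0,0,0],[0,0,0.03,0,0,0],[0,0,0.03,0,0,0],[0,0,0.03,0,0,0]]'; python3 -m pendant '[[0,0,0,0,0,0],[0,0,0,0,0,0],[0,0,0,0,0,0],[0,0,0,0,0,0],[0,0,0,0,0,0],[0,0,-0.2,0,0,0],[0,0,-0.5,0,0,0],[0,0,-1,0,0,0]]' 50; python3 p.py .4545 -.385 .15 -101
```

```text
time_s: 22.55
tool_pos: [0.5009, -0.1372, 0.007]
tool_rot: [180.0, 0.0, 80.9]
force: [0.3, -0.2, -1.3]
grip_width: 0.0182
time_s: 23.55
tool_pos: [0.5001, -0.1368, 0.1082]
tool_rot: [-179.9, -0.0, 80.9]
force: [0.2, -1.2, 0.5]
grip_width: 0.0498
t 23.55 pos [ 500.1 -136.8  108.2] rot [-179.9   -0.    80.9] F [ 0.2 -1.2  0.5] g 49.8 q [ 71.  19. -67. 108.  19.  66.  78.]
row [-2.523 -0.059 -0.42 ] [ 1.000e-03 -2.000e-03 -1.979e+00] turn 178.1
```

```bash
python3 -m pendant '[[-0.15,0,-0.1,0,0,0.08],[-0.3,0,-0.2,0,0,0.17],[-0.45,0,-0.3,0,0,0.26],[-0.6,0,-0.4,0,0,0.35],[-0.7,0,-0.4,0,0,0.44],[-0.8,0,-0.4,0,0,0.53],[-0.9,0,-0.4,0,0,0.62],[-1,0,-0.4,0,0,0.7]]'; python3 p.py .4545 -.385 .13 -101;python3 p.py .46 -.32 .13 -45
```

```text
time_s: 24.55
tool_pos: [0.4854, -0.2359, 0.1485]
tool_rot: [179.9, -0.1, 17.7]
force: [0.6, 1.7, 0.3]
grip_width: 0.0498
t 24.55 pos [ 485.4 -235.9  148.5] rot [ 1.799e+02 -1.000e-01  1.770e+01] F [0.6 1.7 0.3] g 49.8 q [ 71.  14. -54. 103.  12.  69.  31.]
row [-0.748  1.326  0.186] [-0.000e+00 -1.000e-03  1.319e+00] turn 118.7
t 24.55 pos [ 485.4 -235.9  148.5] rot [ 1.799e+02 -1.000e-01  1.770e+01] F [0.6 1.7 0.3] g 49.8 q [ 71.  14. -54. 103.  12.  69.  31.]
row [-0.498  0.724  0.186] [ 0.    -0.001  0.696] turn 62.7
```

```bash
python3 -m pendant '[[-0.07,0.12,0,0,0,0.1],[-0.14,0.25,0,0,0,0.2],[-0.2,0.38,0,0,0,0.3],[-0.28,0.5,0,0,0,0.4],[-0.35,0.62,0,0,0,0.5],[-0.42,0.75,0,0,0,0.6],[-0.5,0.88,0,0,0,0.7],[-0.56,1,0,0,0,0.8]]'; python3 p.py .4545 -.385 .09 -101
```

```text
time_s: 25.55
tool_pos: [0.4628, -0.3486, 0.1486]
tool_rot: [-180.0, -0.1, -54.4]
force: [0.3, 0.3, 0.5]
grip_width: 0.0499
t 25.55 pos [ 462.8 -348.6  148.6] rot [-1.80e+02 -1.00e-01 -5.44e+01] F [0.3 0.3 0.5] g 49.9 q [ 68.  16. -40.  98.  11.  70. -28.]
row [0.247 0.28  0.586] [-0.001 -0.001  0.518] turn 46.6
```

```bash
python3 -m pendant '[[0.05,0.05,0.05,0,0,0.1],[0.1,0.1,0.1,0,0,0.2],[0.15,0.15,0.2,0,0,0.3],[0.2,0.2,0.3,0,0,0.4],[0.25,0.28,0.4,0,0,0.5],[0.25,0.28,0.5,0,0,0.52],[0.25,0.28,0.59,0,0,0.52],[0.25,0.28,0.59,0,0,0.52]]'; python3 p.py .4545 -.385 .036 -101;python3 look.py scene 165 290 100 75 8 s9.png;python3 look.py top 460 215 100 75 8 t9.png
```

```text
time_s: 26.55
tool_pos: [0.4544, -0.384, 0.0875]
tool_rot: [179.9, 0.1, -100.8]
force: [0.7, 0.2, -0.1]
grip_width: 0.0499
t 26.55 pos [ 454.4 -384.    87.5] rot [ 1.799e+02  1.000e-01 -1.008e+02] F [ 0.7  0.2 -0.1] g 49.9 q [ 63.  20. -31.  99.  11.  63. -72.]
row [ 0.01  -0.004  0.515] [0.001 0.001 0.002] turn 0.2
s9.png 115 252 8
t9.png 410 177 8
```

View pics/s9.png

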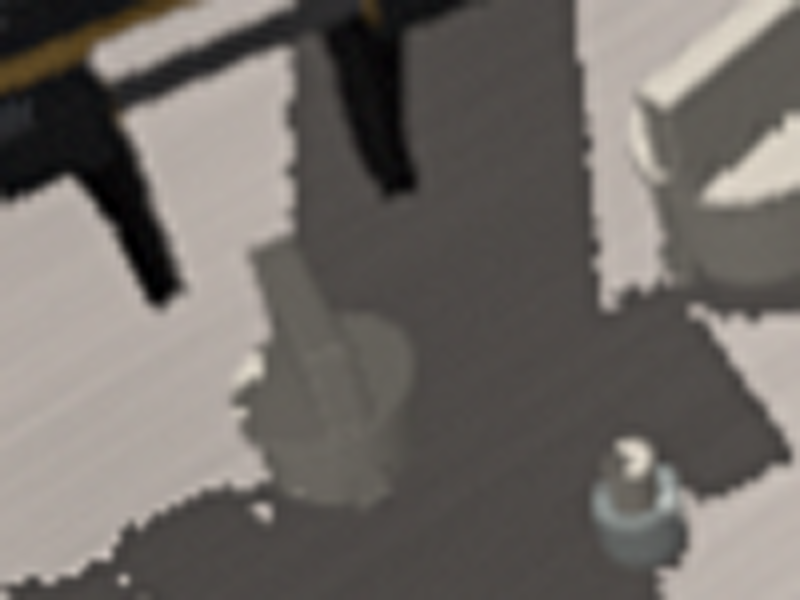

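View pics/t9.png

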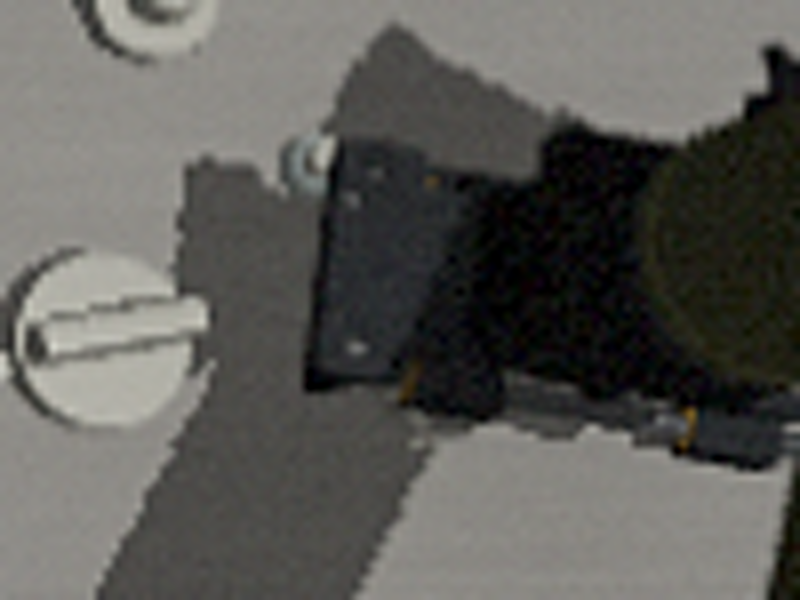

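```bash
python3 -m pendant '[[0.01,0,0.06,0,0,0],[0.01,0,0.13,0,0,0],[0.01,0,0.2,0,0,0],[0.01,0,0.28,0,0,0],[0.01,0,0.36,0,0,0],[0.01,0,0.44,0,0,0],[0.01,0,0.51,0,0,0],[0.01,0,0.51,0,0,0]]'; python3 -m pendant '[[0,0,0,0,0,0],[0,0,0,0,0,0],[0,0,0,0,0,0],[0,0,0,0,0,0],[0,0,0,0,0,0],[0,0,0,0,0,0],[0,0,0,0,0,0],[0,0,0,0,0,0]]' 0 50; python3 p.py;python3 look.py scene 165 290 100 75 8 s10.png
```

```text
time_s: 27.65
tool_pos: [0.4538, -0.3856, 0.0363]
tool_rot: [179.9, 0.0, -100.9]
force: [0.4, 0.0, 0.8]
grip_width: 0.0496
time_s: 28.65
tool_pos: [0.4542, -0.3859, 0.037]
tool_rot: [180.0, -0.0, -100.9]
force: [0.1, 0.7, -0.5]
grip_width: 0.0119
t 28.65 pos [ 454.2 -385.9   37. ] rot [ 180.    -0.  -100.9] F [ 0.1  0.7 -0.5] g 11.9 q [ 62.  24. -30. 101.  14.  58. -73.]
s10.png 115 252 8
```

View pics/s10.png

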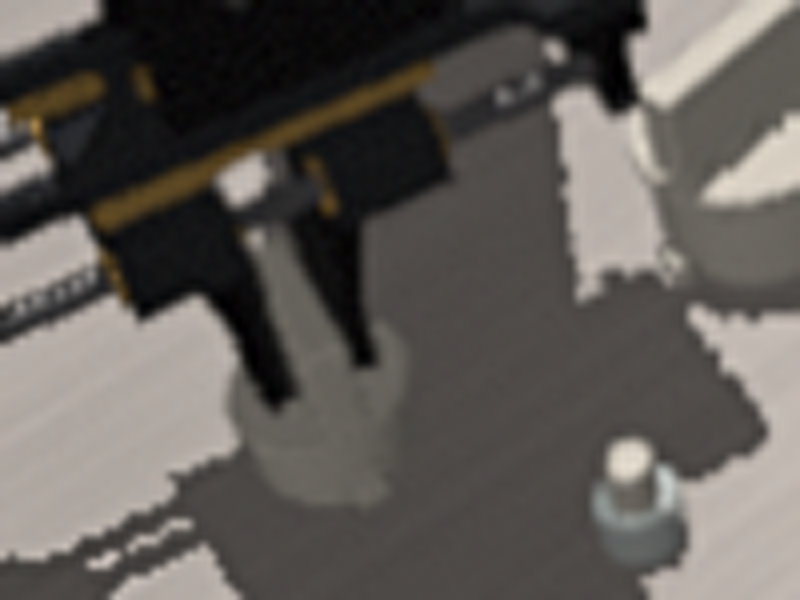

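```bash
python3 -m pendant '[[0,0,-0.2,0,0,0],[0,0,-0.4,0,0,0],[-0.1,-0.05,-0.6,0,0,-0.05],[-0.2,-0.1,-0.8,0,0,-0.1],[-0.3,-0.15,-0.95,0,0,-0.15],[-0.4,-0.2,-1,0,0,-0.2],[-0.55,-0.25,-1,0,0,-0.27],[-0.7,-0.3,-1,0,0,-0.35]]'; python3 p.py .6195 -.041 .17 -39.2
```

```text
time_s: 29.7
tool_pos: [0.4978, -0.3229, 0.1392]
tool_rot: [-179.9, -0.1, -69.2]
force: [0.0, 0.5, -1.0]
grip_width: 0.0116
t 29.7 pos [ 497.8 -322.9  139.2] rot [-1.799e+02 -1.000e-01 -6.920e+01] F [ 0.   0.5 -1. ] g 11.6 q [ 62.  18. -38.  97.  12.  69. -48.]
row [-2.202 -2.14  -0.311] [-0.    -0.002 -0.333] turn 30.0
```

Diagonal now: two full calls, turning in the second.

```bash
python3 -m pendant '[[-0.12,-0.12,-0.06,0,0,0],[-0.25,-0.25,-0.12,0,0,0],[-0.38,-0.38,-0.18,0,0,0],[-0.5,-0.5,-0.24,0,0,0],[-0.62,-0.62,-0.3,0,0,0],[-0.75,-0.75,-0.3,0,0,0],[-0.88,-0.88,-0.3,0,0,0],[-1,-1,-0.3,0,0,0]]'; python3 -m pendant '[[-0.12,-0.12,0,0,0,-0.04],[-0.25,-0.25,0,0,0,-0.08],[-0.38,-0.38,0,0,0,-0.12],[-0.5,-0.5,0,0,0,-0.16],[-0.62,-0.62,0,0,0,-0.2],[-0.75,-0.75,0,0,0,-0.25],[-0.88,-0.88,0,0,0,-0.3],[-1,-1,0,0,0,-0.333]]'; python3 p.py .6195 -.041 .14 -39.2
```

```text
time_s: 30.7
tool_pos: [0.5557, -0.1928, 0.1667]
tool_rot: [180.0, 0.0, -69.4]
force: [-0.8, -0.4, -1.0]
grip_width: 0.0118
time_s: 31.7
tool_pos: [0.6143, -0.0643, 0.167]
tool_rot: [-180.0, 0.0, -39.3]
force: [-0.4, 0.4, -0.8]
grip_width: 0.0116
t 31.7 pos [614.3 -64.3 167. ] rot [-180.     0.   -39.3] F [-0.4  0.4 -0.8] g 11.6 q [ 42.  23. -49.  91.  18.  74. -49.]
row [-0.108 -0.213  0.27 ] [-0.     0.    -0.001] turn 0.1
```

```bash
python3 look.py scene 325 230 100 75 8 s11.png;python3 look.py top 345 170 100 75 8 t11.png
```

```text
s11.png 275 192 8
t11.png 295 132 8
```

View pics/s11.png

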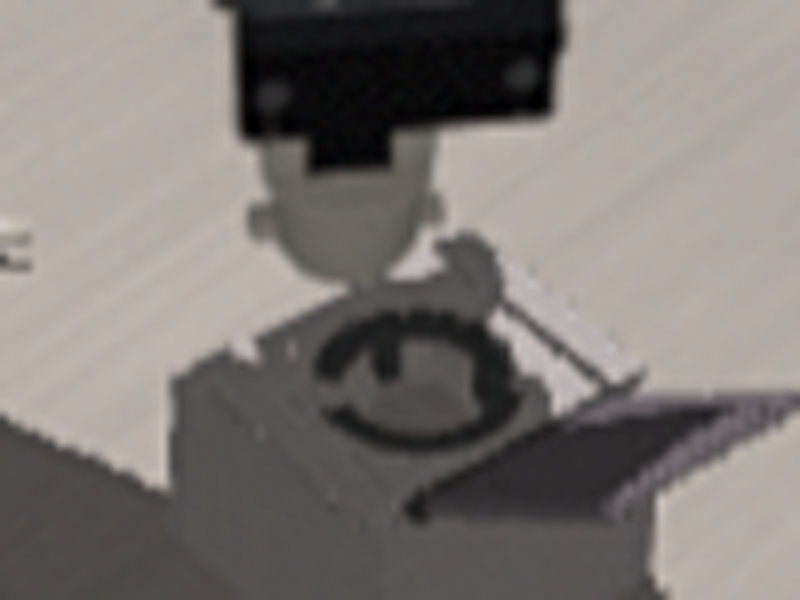

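View pics/t11.png

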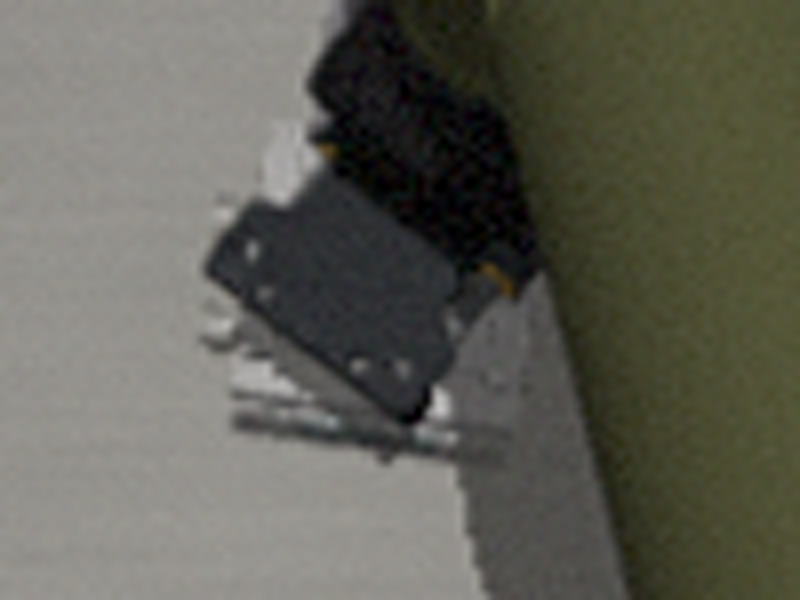

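```bash
cat > ov.py <<'E'
import sys
from h import *
s=cam("scene");o=env.get_obs()
hx,hy,hyaw,da,name=*map(float,sys.argv[1:5]),sys.argv[5]
dz=float(sys.argv[6]) if len(sys.argv)>6 else -.037
tp=o["tool_pos"];yaw=o["tool_rot"][2];a=np.radians(yaw);ty=np.array([np.sin(a),-np.cos(a)])
c=tp[:2]+da/1000*ty
k=8;x0,y0=275,182
f=cv2.resize(s["frame"][y0:y0+75,x0:x0+100,::-1],None,fx=k,fy=k,interpolation=cv2.INTER_CUBIC)
def dr(model,pose,z,col):
    for A,B in model:
        q=proj(s,hz(*pose,[A,B])+[0,0,z]);q=((q-[x0,y0]+.5)*k-.5).round().astype(int)
        cv2.line(f,tuple(map(int,q[0])),tuple(map(int,q[1])),col,1)
dr(CART,(c[0],c[1],yaw+90),tp[2]+dz,(0,255,255))
b=np.radians(60);R=np.array([[np.cos(b),np.sin(b),0],[-np.sin(b),np.cos(b),0],[0,0,1]])
slot=[(p@R,q@R) for p,q in seg((21,-7,70),(29,-7,70),(29,7,70),(21,7,70))+seg((-21,-7,70),(-29,-7,70),(-29,7,70),(-21,7,70))]
dr(circ(22,70)+slot+seg((-40,38,76),(40,38,76),(40,50,76),(-40,50,76),(-40,38,76))+seg((-40,-38,76),(40,-38,76),(40,-50,76),(-40,-50,76),(-40,-38,76))+seg((46,-50,0),(46,-50,70),(46,50,70),(46,50,0))+seg((-52,-50,70),(46,-50,70)),(hx,hy,hyaw),0,(0,255,0))
cv2.imwrite("pics/"+name,f)
E
python3 ov.py .6195 -.041 -9.2 0 ov1.png
```

```text
(no output)
```

View pics/ov1.png

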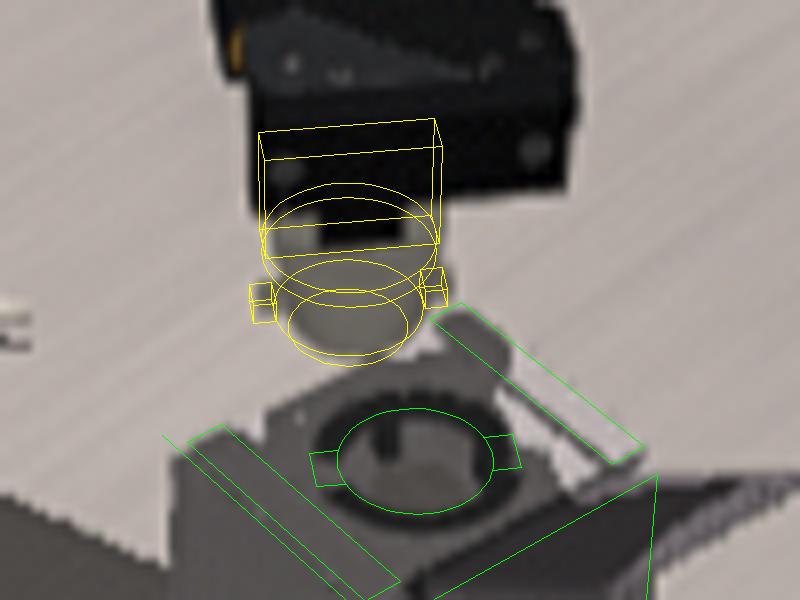

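```bash
python3 -m pendant '[[-0.05,-0.1,0,0,0,0],[-0.11,-0.21,0,0,0,0],[-0.11,-0.21,0.1,0,0,0],[-0.11,-0.21,0.2,0,0,0],[-0.11,-0.21,0.3,0,0,0],[-0.11,-0.21,0.4,0,0,0],[-0.11,-0.21,0.5,0,0,0],[-0.11,-0.21,0.54,0,0,0]]'; python3 p.py .6195 -.041 .1 -39.2; python3 ov.py .6195 -.041 -9.2 0 ov2.png; python3 look.py scene 325 219 100 75 8 s12.png
```

```text
time_s: 32.85
tool_pos: [0.6183, -0.0423, 0.112]
tool_rot: [180.0, 0.1, -39.5]
force: [0.1, -0.5, -0.7]
grip_width: 0.0116
t 32.85 pos [618.3 -42.3 112. ] rot [ 1.80e+02  1.00e-01 -3.95e+01] F [ 0.1 -0.5 -0.7] g 11.6 q [ 39.  26. -48.  94.  21.  69. -53.]
row [ 0.002 -0.018  0.12 ] [ 0.     0.001 -0.003] turn 0.3
s12.png 275 181 8
```

View pics/ov2.png

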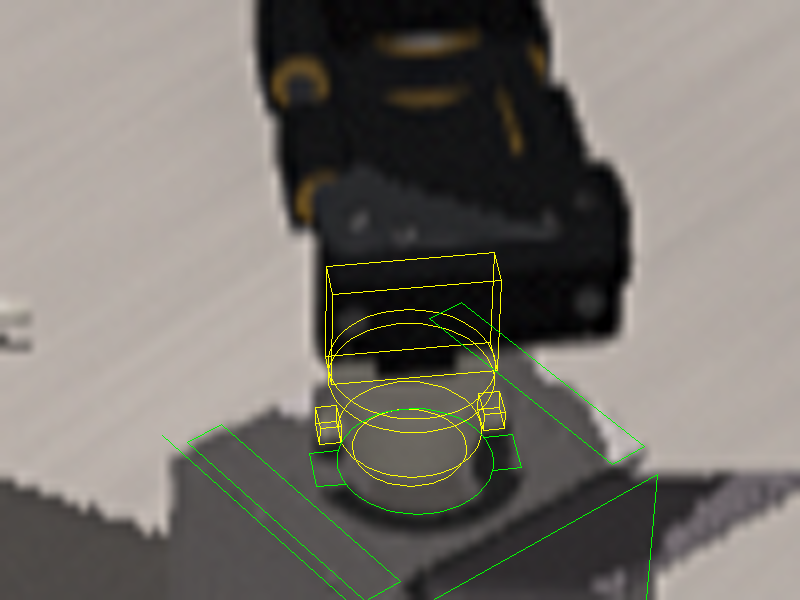

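View pics/s12.png

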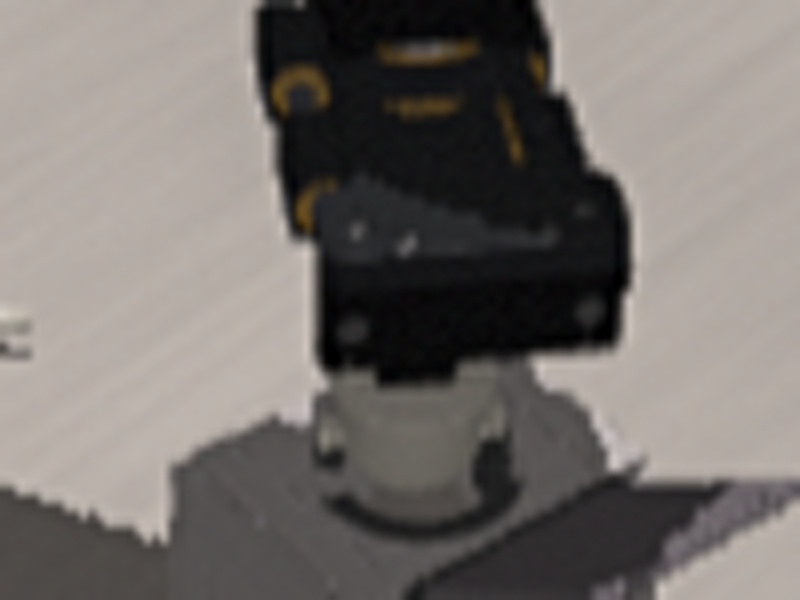

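```bash
python3 -m pendant '[[0,-0.02,0.02,0,0,0],[0,-0.02,0.05,0,0,0],[0,-0.02,0.08,0,0,0],[0,-0.02,0.1,0,0,0],[0,-0.02,0.12,0,0,0],[0,-0.02,0.14,0,0,0],[0,-0.02,0.16,0,0,0],[0,-0.02,0.17,0,0,0]]'; python3 p.py .6195 -.041 .0845 -39.2
```

```text
time_s: 33.95
tool_pos: [0.6199, -0.0406, 0.0959]
tool_rot: [180.0, 0.0, -39.4]
force: [0.0, -0.1, -0.3]
grip_width: 0.0117
t 33.95 pos [619.9 -40.6  95.9] rot [180.    0.  -39.4] F [ 0.  -0.1 -0.3] g 11.7 q [ 39.  28. -48.  95.  22.  68. -54.]
row [-0.001  0.006  0.114] [ 0.     0.    -0.003] turn 0.2
```

```bash
python3 -m pendant '[[0,0,0.02,0,0,0],[0,0,0.04,0,0,0],[0,0,0.06,0,0,0],[0,0,0.08,0,0,0],[0,0,0.1,0,0,0],[0,0,0.115,0,0,0],[0,0,0.115,0,0,0],[0,0,0.115,0,0,0]]'; python3 p.py .6195 -.041 .0845 -39.2
```

```text
time_s: 34.95
tool_pos: [0.6201, -0.0406, 0.0847]
tool_rot: [180.0, -0.0, -39.4]
force: [-0.8, 0.0, 1.3]
grip_width: 0.0116
t 34.95 pos [620.1 -40.6  84.7] rot [180.   -0.  -39.4] F [-0.8  0.   1.3] g 11.6 q [ 38.  28. -47.  95.  22.  66. -54.]
row [-0.002  0.007  0.002] [ 0.    -0.    -0.003] turn 0.2
```

```bash
python3 -m pendant '[[0,0,0,0,0,0.08],[0,0,0,0,0,0.16],[0,0,0,0,0,0.25],[0,0,0,0,0,0.34],[0,0,0,0,0,0.43],[0,0,0,0,0,0.52],[0,0,0,0,0,0.6],[0,0,0,0,0,0.65]]'; python3 p.py .6195 -.041 .0845 -99.2;python3 -c "
from cell import env;print(env.get_obs()['wrist_torque'])"
```

```text
time_s: 35.95
tool_pos: [0.6207, -0.0398, 0.085]
tool_rot: [-179.9, 0.1, -98.1]
force: [1.3, 1.3, 2.3]
grip_width: 0.0113
t 35.95 pos [620.7 -39.8  85. ] rot [-1.799e+02  1.000e-01 -9.810e+01] F [1.3 1.3 2.3] g 11.3 q [  30.   25.  -36.   95.   16.   65. -108.]
row [0.014 0.01  0.005] [-0.001  0.001  0.012] turn 1.1
[ 0.22956881 -0.09610068  0.0086124 ]
```

```bash
python3 -m pendant '[[0,0,0,0,0,0.01],[0,0,0,0,0,0.02],[0,0,0,0,0,0.03],[0,0,0,0,0,0.04],[0,0,0,0,0,0.05],[0,0,0,0,0,0.05],[0,0,0,0,0,0.05],[0,0,0,0,0,0.05]]'; python3 p.py;python3 -c "
from cell import env;print(env.get_obs()['wrist_torque'])"; python3 look.py scene 330 219 100 75 8 s13.png
```

```text
time_s: 36.95
tool_pos: [0.6206, -0.0401, 0.0849]
tool_rot: [-179.9, 0.0, -102.4]
force: [1.9, 2.8, 5.5]
grip_width: 0.0118
t 36.95 pos [620.6 -40.1  84.9] rot [-179.9    0.  -102.4] F [1.9 2.8 5.5] g 11.8 q [  30.   25.  -36.   95.   16.   65. -112.]
[ 0.79689964 -0.66520072  0.72846333]
s13.png 280 181 8
```

View pics/s13.png

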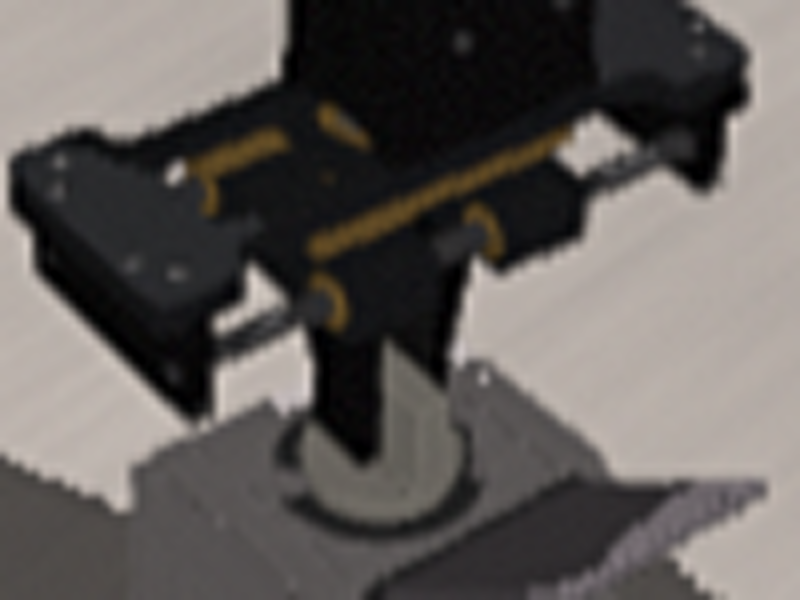

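```bash
python3 -m pendant '[[0,0,0,0,0,-0.01],[0,0,0,0,0,-0.02],[0,0,0,0,0,-0.03],[0,0,-0.005,0,0,-0.03],[0,0,-0.01,0,0,-0.03],[0,0,-0.015,0,0,-0.03],[0,0,-0.02,0,0,-0.03],[0,0,-0.025,0,0,-0.03]]'; python3 p.py;python3 -c "
from cell import env;print(env.get_obs()['wrist_torque'])"
```

```text
time_s: 38.0
tool_pos: [0.6198, -0.0402, 0.086]
tool_rot: [180.0, 0.1, -99.8]
force: [4.1, 2.7, -1.0]
grip_width: 0.0112
t 38.0 pos [619.8 -40.2  86. ] rot [ 1.80e+02  1.00e-01 -9.98e+01] F [ 4.1  2.7 -1. ] g 11.2 q [  30.   25.  -36.   95.   16.   65. -110.]
[ 1.00486006 -1.11819823  0.1805338 ]
```

```bash
python3 -m pendant '[[0,0,0,0,0,0],[0,0,0,0,0,0],[0,0,0,0,0,0],[0,0,0,0,0,0],[0,0,0,0,0,0],[0,0,-0.05,0,0,0],[0,0,-0.2,0,0,0],[0,0,-0.4,0,0,0]]' 40; python3 -m pendant '[[0,0,-0.2,0,0,0],[0,0,-0.5,0,0,0],[0,0,-0.8,0,0,0],[0,0,-1,0,0,0],[0.2,0.2,-1,0,0,0],[0.4,0.4,-1,0,0,0],[0.7,0.7,-1,0,0,0],[1,1,-1,0,0,0]]'; python3 p.py;python3 look.py scene 330 229 100 75 8 s14.png; python3 look.py top 345 165 100 75 8 t14.png
```

```text
time_s: 39.0
tool_pos: [0.62, -0.0405, 0.1283]
tool_rot: [-180.0, 0.0, -99.7]
force: [0.4, 0.1, 0.6]
grip_width: 0.0396
time_s: 40.0
tool_pos: [0.5034, -0.1227, 0.2275]
tool_rot: [-180.0, -0.0, -99.7]
force: [-0.2, -0.0, 0.6]
grip_width: 0.0401
t 40.0 pos [ 503.4 -122.7  227.5] rot [-180.    -0.   -99.7] F [-0.2 -0.   0.6] g 40.1 q [ 45.   4. -35. 100.   2.  77. -91.]
s14.png 280 191 8
t14.png 295 127 8
```

View pics/s14.png

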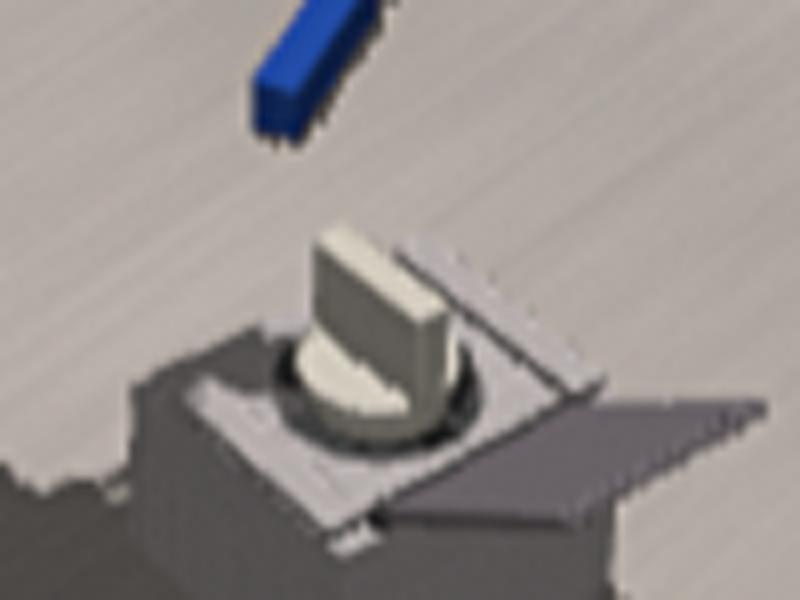

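View pics/t14.png

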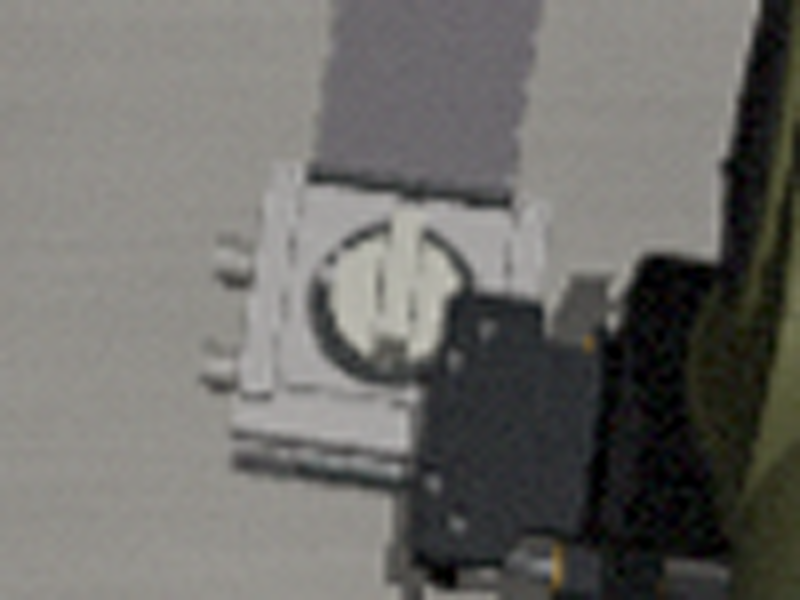

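```bash
python3 - <<'E'
from h import *
s=cam("scene");k=8;x0,y0=280,191
f0=cv2.resize(s["frame"][y0:y0+75,x0:x0+100,::-1],None,fx=k,fy=k,interpolation=cv2.INTER_CUBIC)
M=circ(23,31)+box(-23,23,-6,6,31,63)
for z,c in((.051,(0,255,255)),):
    for a,b in M:
        q=proj(s,hz(.6195,-.041,-9.2,[a,b])+[0,0,z]);q=((q-[x0,y0]+.5)*k-.5).round().astype(int)
        cv2.line(f0,tuple(map(int,q[0])),tuple(map(int,q[1])),c,1)
cv2.imwrite("pics/f1.png",f0)
cv2.imwrite("pics/f2.png",s["frame"][:,:,::-1])
m=seg((-23,6,114),(23,6,114),(23,-6,114),(-23,-6,114),(-23,6,114))+seg((23,6,114),(23,6,84))+seg((23,-6,114),(23,-6,84))
print(refine(s,m,(.6195,-.041,-9.2)))
cv2.imwrite("pics/f3.png",cam("top")["frame"][:,:,::-1])
E
```

```text
(array([  0.61988683,  -0.04180834, -12.4960811 ]), np.float64(-19.822742676534254))
```

View pics/f1.png

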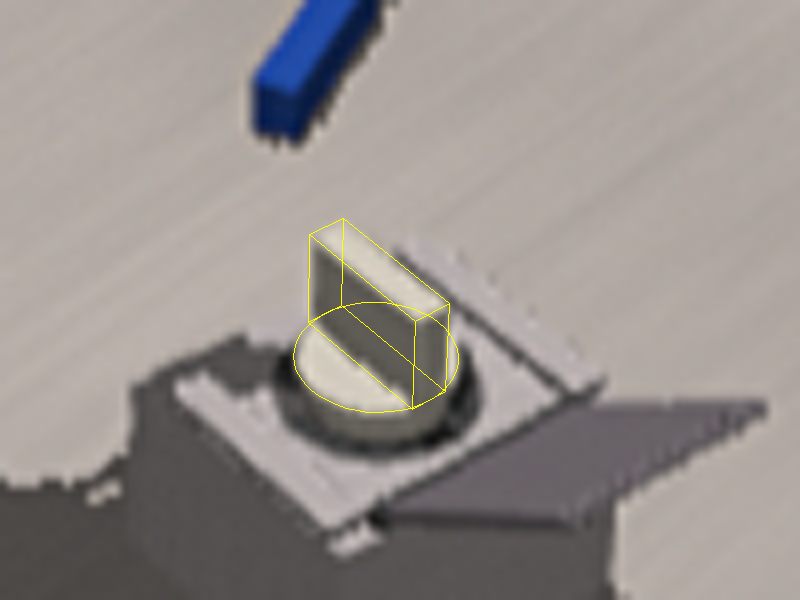

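View pics/f2.png

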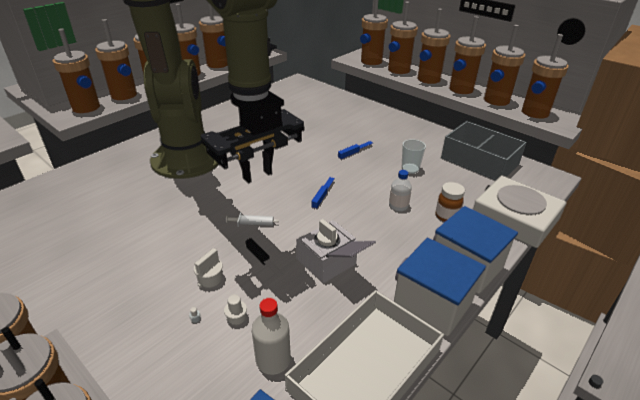

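View pics/f3.png

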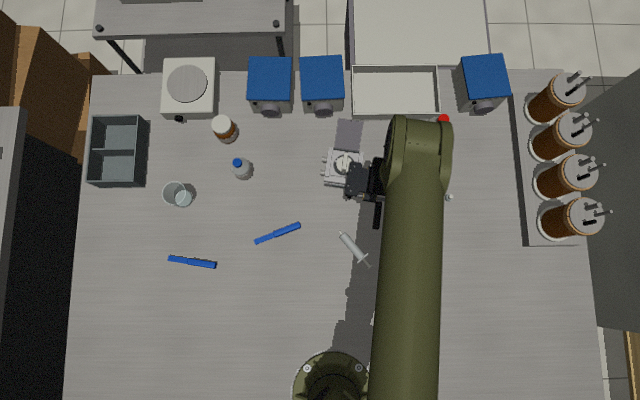

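```bash
python3 look.py scene 260 260 70 50 10 s15.png
```

```text
s15.png 225 235 10
```

View pics/s15.png

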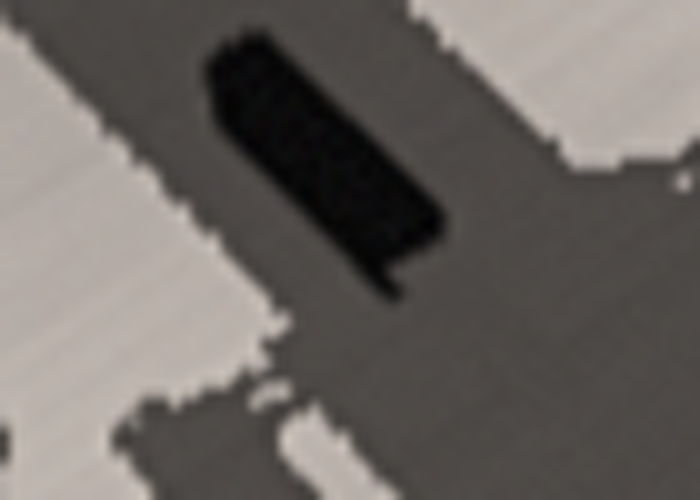

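```bash
python3 -c "
from cell import env;print(env.sign_off())"
```

```text
the job is handed in; nothing more can be done
None
```

I levered the cover open with the spatula blade and threw it fully back, then laid the spatula flat on the bench. The smaller bar-grip cartridge went in lugs-through-slots, was pushed down about 22 mm, and was twisted clockwise about 60° to the stop. I handed the job in at about 40 s of the 72 s allowed.

**Checks that agreed**
- **Stop:** the wrist torque rose to about 0.7 N m, so I took the twist as being against the stop.
- **Locked height:** after letting go and backing away, the cartridge matched the overlay for locked (underside 19 mm below the top face, bar along the housing's x axis).
- **Cover:** it lies fully open.
- **Other things:** those in view stand where they were. The arm hid the big cartridge and the plug in the last top picture, but both show in place in the scene picture.
- **Forces:** the readings printed after each move stayed under 6 N.

**Checks that disagreed or were weak**
- **Push force:** at full push the wrist read 1.3 N, against about 3.3 N expected from the spring. The readings wander by about 1 N.
- **Bar angle:** an edge fit gave -12.5°, against -9.2° for the housing. It is a low-resolution fit, and I put more trust in the overlay and the felt stop.
- **Spatula:** in the last picture its handle is seen lying flat, but the blade lay in the arm's shadow and could hardly be made out.

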